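Put the turned spindles away by length

TASK

Three freshly turned spindles, alike but for their length, lie loose on the bench: put each away in the open drawer, laid flat in the row that keeps its own length, along the row beside the one already there, setting it down rather than dropping it in. Then push the drawer fully shut, and leave the other things on the bench where they are.

Things in the scene. Friction and masses are not known exactly. Their poses are not given: they have to be found in the camera images.
- short_c (a point): centre of the loose short spindle: a turned hardwood spindle, 80 mm long over its tenons, with a 20 mm square block near either end and a turned middle, 19 mm thick at its centre; it lies on the bench top, 20 mm high (this point is 10 mm above what it lies on); x runs along it, z up
- medium_c (a point): centre of the loose medium spindle: a turned hardwood spindle, 105 mm long over its tenons, with a 20 mm square block near either end and a turned middle, 19 mm thick at its centre; it lies on the bench top, 20 mm high (this point is 10 mm above what it lies on); x runs along it, z up
- long_c (a point): centre of the loose long spindle: a turned hardwood spindle, 130 mm long over its tenons, with a 20 mm square block near either end and a turned middle, 19 mm thick at its centre; it lies on the bench top, 20 mm high (this point is 10 mm above what it lies on); x runs along it, z up
- kept_short_c (a point): centre of the short spindle (80 mm long, 20 mm square, otherwise like the loose one) that already lies in the drawer, along its row, its centre about 31 mm to one side of the row's middle line; x runs along it
- kept_medium_c (a point): centre of the medium spindle (105 mm long, 20 mm square, otherwise like the loose one) that already lies in the drawer, along its row, its centre about 31 mm to one side of the row's middle line; x runs along it
- kept_long_c (a point): centre of the long spindle (130 mm long, 20 mm square, otherwise like the loose one) that already lies in the drawer, along its row, its centre about 31 mm to one side of the row's middle line; x runs along it
- row_right (a point): centre of the floor of the drawer's right row, seen from the robot. The row is an open compartment 94 mm wide (along y) and 170 mm long (along x, front to back), its dividers rise 34 mm above the floor, the outer sides 38 mm and the drawer front 46 mm; the rows' centres are 100 mm apart. Any of the three lengths may be kept in this row. Moves with the drawer; x points into the chest, the way the drawer closes, z up; the floor is 80 mm above the bench top
- row_middle (a point): centre of the floor of the drawer's middle row, seen from the robot. The row is an open compartment 94 mm wide (along y) and 170 mm long (along x, front to back), its dividers rise 34 mm above the floor, the outer sides 38 mm and the drawer front 46 mm; the rows' centres are 100 mm apart. Any of the three lengths may be kept in this row. Moves with the drawer; x points into the chest, the way the drawer closes, z up; the floor is 80 mm above the bench top
- row_left (a point): centre of the floor of the drawer's left row, seen from the robot. The row is an open compartment 94 mm wide (along y) and 170 mm long (along x, front to back), its dividers rise 34 mm above the floor, the outer sides 38 mm and the drawer front 46 mm; the rows' centres are 100 mm apart. Any of the three lengths may be kept in this row. Moves with the drawer; x points into the chest, the way the drawer closes, z up; the floor is 80 mm above the bench top
- drawer_front (a point): centre of the outer face of the drawer front, 94 mm above the bench top: a flat upright board 314 mm wide (y), 14 mm thick, from 68 to 126 mm above the bench top, with a finger notch 90 mm wide, 16 mm deep in its upper edge. x points the way the drawer closes. The rows' centres lie 99 mm behind this face; the fixed chest (346 mm wide, 142 mm high) begins 198 mm behind it when joint drawer is 0
- drawer (a joint): how far the upper drawer has been pushed in, m: 0 to 0.02 at the start (pulled out), 0.19 when it is fully shut (its front then stands 8 mm proud of the chest's own front edges); slides with about 2 N of friction and stays where it is left
- pencil: bystander, to be left alone: flat red carpenter's pencil, 150 x 12 mm, 7 mm thick; it lies among the loose spindles; origin at the centre of its underside, x along it
- knife: bystander, to be left alone: marking knife, about 150 mm long and 12 mm thick, dark wooden handle with a brass collar; it lies among the loose spindles; origin on its underside at the front end of the handle, x along it towards the blade
- sanding_block: bystander, to be left alone: cork sanding block, 55 x 105 mm, 24 mm high; origin at the centre of its underside, its long side along y
- tape_measure: bystander, to be left alone: grey tape measure, 75 x 38 mm, 54 mm high; origin at the centre of its underside
- chisel: bystander, to be left alone: bench chisel, 255 mm long, handle 29 mm thick; origin on its underside near the brass collar at the front of the handle, x along it towards the blade
- glue_bottle: bystander, to be left alone: glue bottle, 60 mm thick, 190 mm high; origin at the centre of its underside
- mallet: bystander, to be left alone: wooden joiner's mallet lying down: head 75 x 135 mm, 78 mm high, with the handle running 245 mm from the head's centre along -x; origin under the centre of the head
Not all that is in view belongs to the job. Leave any yellow look-alike of the part that bears medium_c alone. What is shaped like the part that bears short_c but purple is not meant.

How it is judged:
On the way, in this order (a step that is already met when the one before it is completed fails the run):
1. each of the three loose spindles lies flat in the row that holds the kept spindle of its own length (((y of short_c in the frame of row_right between -0.04 and 0.04 m and x of short_c in the frame of row_right between -0.08 and 0.08 m and z of short_c in the frame of row_right between 0.004 and 0.016 m and y of kept_short_c in the frame of row_right between -0.04 and 0.04 m and x of kept_short_c in the frame of row_right between -0.08 and 0.08 m and z of kept_short_c in the frame of row_right between 0.004 and 0.016 m) or (y of short_c in the frame of row_middle between -0.04 and 0.04 m and x of short_c in the frame of row_middle between -0.08 and 0.08 m and z of short_c in the frame of row_middle between 0.004 and 0.016 m and y of kept_short_c in the frame of row_middle between -0.04 and 0.04 m and x of kept_short_c in the frame of row_middle between -0.08 and 0.08 m and z of kept_short_c in the frame of row_middle between 0.004 and 0.016 m) or (y of short_c in the frame of row_left between -0.04 and 0.04 m and x of short_c in the frame of row_left between -0.08 and 0.08 m and z of short_c in the frame of row_left between 0.004 and 0.016 m and y of kept_short_c in the frame of row_left between -0.04 and 0.04 m and x of kept_short_c in the frame of row_left between -0.08 and 0.08 m and z of kept_short_c in the frame of row_left between 0.004 and 0.016 m)) and angle between the x axis of each of short_c, medium_c, long_c and the x axis of row_middle, either way round below 0.35 rad and ((y of medium_c in the frame of row_right between -0.04 and 0.04 m and x of medium_c in the frame of row_right between -0.08 and 0.08 m and z of medium_c in the frame of row_right between 0.004 and 0.016 m and y of kept_medium_c in the frame of row_right between -0.04 and 0.04 m and x of kept_medium_c in the frame of row_right between -0.08 and 0.08 m and z of kept_medium_c in the frame of row_right between 0.004 and 0.016 m) or (y of medium_c in the frame of row_middle between -0.04 and 0.04 m and x of medium_c in the frame of row_middle between -0.08 and 0.08 m and z of medium_c in the frame of row_middle between 0.004 and 0.016 m and y of kept_medium_c in the frame of row_middle between -0.04 and 0.04 m and x of kept_medium_c in the frame of row_middle between -0.08 and 0.08 m and z of kept_medium_c in the frame of row_middle between 0.004 and 0.016 m) or (y of medium_c in the frame of row_left between -0.04 and 0.04 m and x of medium_c in the frame of row_left between -0.08 and 0.08 m and z of medium_c in the frame of row_left between 0.004 and 0.016 m and y of kept_medium_c in the frame of row_left between -0.04 and 0.04 m and x of kept_medium_c in the frame of row_left between -0.08 and 0.08 m and z of kept_medium_c in the frame of row_left between 0.004 and 0.016 m)) and ((y of long_c in the frame of row_right between -0.04 and 0.04 m and x of long_c in the frame of row_right between -0.08 and 0.08 m and z of long_c in the frame of row_right between 0.004 and 0.016 m and y of kept_long_c in the frame of row_right between -0.04 and 0.04 m and x of kept_long_c in the frame of row_right between -0.08 and 0.08 m and z of kept_long_c in the frame of row_right between 0.004 and 0.016 m) or (y of long_c in the frame of row_middle between -0.04 and 0.04 m and x of long_c in the frame of row_middle between -0.08 and 0.08 m and z of long_c in the frame of row_middle between 0.004 and 0.016 m and y of kept_long_c in the frame of row_middle between -0.04 and 0.04 m and x of kept_long_c in the frame of row_middle between -0.08 and 0.08 m and z of kept_long_c in the frame of row_middle between 0.004 and 0.016 m) or (y of long_c in the frame of row_left between -0.04 and 0.04 m and x of long_c in the frame of row_left between -0.08 and 0.08 m and z of long_c in the frame of row_left between 0.004 and 0.016 m and y of kept_long_c in the frame of row_left between -0.04 and 0.04 m and x of kept_long_c in the frame of row_left between -0.08 and 0.08 m and z of kept_long_c in the frame of row_left between 0.004 and 0.016 m))), for 0.2 s.
2. the drawer is pushed fully shut (value of joint drawer above 0.185 m), for 0.2 s.
At the end, for the whole second after the job is handed in: The drawer is within 5 mm of fully shut and at rest; each of the three spindles lies at rest on the floor of the row that also holds the kept spindle of its length (both centres inside the row and less than 16 mm above its floor), along the row to within 0.35 rad (20 degrees) (all of step 1 and value of joint drawer above 0.185 m and velocity of joint drawer below 0.01 m/s and linear speed of each of short, medium, long below 0.02 m/s); the robot touches nothing.
It fails at once if a spindle is dropped into the drawer (it falls faster than 0.8 m/s near the drawer's floor) ((linear speed of short above 0.8 m/s and x of short_c in the frame of row_middle between -0.085 and 0.085 m and y of short_c in the frame of row_middle between -0.147 and 0.147 m and z of short_c in the frame of row_middle between -0.02 and 0.05 m) or (linear speed of medium above 0.8 m/s and x of medium_c in the frame of row_middle between -0.085 and 0.085 m and y of medium_c in the frame of row_middle between -0.147 and 0.147 m and z of medium_c in the frame of row_middle between -0.02 and 0.05 m) or (linear speed of long above 0.8 m/s and x of long_c in the frame of row_middle between -0.085 and 0.085 m and y of long_c in the frame of row_middle between -0.147 and 0.147 m and z of long_c in the frame of row_middle between -0.02 and 0.05 m)).
It fails at once if one of the other things on the bench is shoved more than 30 mm or tipped over (distance of any of pencil, knife, sanding_block, tape_measure, chisel, glue_bottle, mallet from where it was at the start of the episode above 0.03 m or angle between any of sanding_block, tape_measure, glue_bottle, mallet's own z axis and vertical above 0.6 rad).
It also fails if it takes over 72 s, if anything falls off the work surface, if the arm or the gripper's body presses on something with over 40 N, if the wrist force passes 120 N, or if a joint passes its speed limit or range.

ROBOT

A 6-joint arm with a two-finger parallel gripper is mounted at the origin on the work surface. World frame = base frame: x ahead of the robot, y to its left, z up, the work surface at z = 0. Lengths are in m, angles in rad, forces in N, time in s.
With the tool pointing down it reaches from about 0.425 to 0.95 m from the base axis. Payload 3.5 kg.
Tool frame: the origin (TCP) lies between the finger pads; the fingertips stand 11 mm ahead of it and the grasp point (between the pads) lies 8 mm behind it (ctrl.tcp_to_tips is the distance from the TCP to the fingertips, in m); z points along the fingers, y is the direction in which the jaws open and shut (so a half turn about z gives the same grasp; the last joint's range is limited). The gripper opens to 85 mm and grips with 20 to 120 N. Pads are 22 mm wide; open, the fingers measure 114 mm over their backs; the gripper's body (76 mm by 85 mm) begins 54 mm behind the grasp point. The pads swing forward as they close: fully open they stand 13 mm farther back than shut.
Start: joints at [0.982, 0.286, 1.577, -0, 1.279, -0.15], TCP at [0.287, 0.611, 0.242] pointing down, gripper open.
Joint ranges: [-2.77, 2.77], [-0.9, 2.22], [0.21, 2.48], [-1.53, 4.67], [0.24, 2.81], [-2.84, 2.84]. Speed limits (rad/s): [2.79, 2.79, 3.14, 3.14, 3.14, 3.14].

INTERFACE

Orientations are given as a unit quaternion [x, y, z, w].
In Python, from plant import monitor, vision, workorder, ctrl gives the robot as it stands.
- The arm moves only by the tool jog_arm, never from a script. Its argument "series" is a list of rows, each a list of 4 numbers: the shift along the tool's x, y, z in m, then the turn about the tool's z in rad. In form: [[tx, ty, tz, spin], ...]. A call has exactly 8 rows; each row shifts and turns the pose as measured when the row begins, along the tool's axes as they then stand; what a row does not reach is not made up. A row lasts 1/12 s, in which the tool goes at most 41.7 mm and 7.16 degrees, less where a joint would pass 70% of its speed; a pose out of reach is approached as far as the arm can. A call is refused whole if a number of a shift passes 0.0417 or a number of a turn 0.125, either way. A call with a gripper value outside its range is refused whole. "grip" is the finger opening in m, from 0 to 0.0854, set as the call begins (left out, the last holds). The fingers move at their own pace and stop on an object; "grip_force" is the grip in N (left out, the last holds). Time passes only in rows, so rows that do not move let the fingers close, or fill a call up. It gives the time, the measured TCP pose, the force and the opening at its end, in the units of the state.
- monitor.get_state(): the state, without advancing time (a new reading comes with each control period).
- vision.read_camera(name): name is "scene" or "top" or "wrist"; returns the picture (400x640x3 uint8, red, green, blue); there is no depth.
- vision.get_calibration(name): a dict with "vfov" (degrees; the focal length in pixels is half the picture's height over the tangent of half this angle, whatever the lens; pixels are square), "cx", "cy" (the principal point, pixels), "D" ([k1, k2, p1, p2, k3] as OpenCV has them; the pictures are not rectified), "R" (3x3) and "t" (3): a world point X has camera coordinates R X + t. Camera axes: x right, y down, z forward; pixel columns grow to the right and rows downward; lengths in m; the calibration is good to about 2 mm. A picture is of the moment at which its call begins: read the wrist's pose just before it. get_calibration takes no time and is no camera call; for the wrist camera it gives the pose at the moment of the call.
- workorder.sign_off(): hands the job in, once; it reports no verdict.
The state is a dict: "time": time; "qpos": joint angles; "dq": joint speeds; "joint_efforts": joint torques, N m; "eef_pos": TCP position; "tcp_rot": TCP orientation; "contact_force": force on the tool from outside, world axes, zero at the start; "wrist_torque": the same for the moment, N m; "opening": opening from 0.0 (shut) to 1.0 (fully open).
Only numpy, scipy, OpenCV 4.12 (cv2) and the standard library are available. Lean on these libraries where they do the work, as an engineer would, in place of code of your own. Each camera call takes 0.05 s, during which the arm holds its last target.

## Working session

There is one attempt and no reset: what is moved stays moved. The work goes in short steps, Python scripts to look and compute and a tool call to move; the robot and the scene stay as the last step left them, time stands still between calls to the robot, and variables do not carry over. Pictures are saved under pics/ and viewed, and the job is handed in when it is done.

Besides the shell and the picture viewer there is one more tool, called after "Request:" as a command line: name --pt "numbers of a row" for each row, then --argument value for the rest. jog_arm: Moves the arm, as the interface text tells. Its arguments: {"type":"object","properties":{"series":{"type":"array","items":{"type":"array","items":{"type":"number"}}},"grip":{"type":"number"},"grip_force":{"type":"number"}},"required":["series"]}

```bash
ls; mkdir -p pics; cat > h.py <<'E'
import numpy as np, cv2
from plant import monitor, vision, workorder, ctrl
def snap(name,fn):
    c=vision.get_calibration(name); im=np.array(vision.read_camera(name)); cv2.imwrite(fn,im[:,:,::-1]); return im,c
def K(c):
    f=200/np.tan(np.radians(c['vfov'])/2); return np.array([[f,0,c['cx']],[0,f,c['cy']],[0,0,1]])
def ray(c,uv,z):
    uv=np.array(uv,float).reshape(-1,1,2)
    n=cv2.undistortPoints(uv,K(c),np.array(c['D'],float)).reshape(-1,2)
    R=np.array(c['R']);t=np.array(c['t']).ravel(); C=-R.T@t
    d=np.c_[n,np.ones(len(n))]@R
    return C+d*((z-C[2])/d[:,2])[:,None]
def proj(c,X):
    R=np.array(c['R']);t=np.array(c['t'],float).ravel()
    return cv2.projectPoints(np.array(X,float).reshape(-1,1,3),cv2.Rodrigues(R)[0],t,K(c),np.array(c['D'],float))[0].reshape(-1,2)
E
python3 - <<'E'
from h import *
print(monitor.get_state())
for n in ['scene','top','wrist']:
    im,c=snap(n,f'pics/{n}0.png'); print(n,c)
    np.save(f'pics/{n}0.npy',im)
E
```

```text
pics
{'time': 0.0, 'qpos': array([ 9.82017671e-01,  2.87180920e-01,  1.57818459e+00, -1.07409980e-05,
        1.27859620e+00, -1.49988143e-01]), 'dq': array([ 0.00076142,  0.00180709, -0.00194945, -0.00230683,  0.00074137,
       -0.00033682]), 'joint_efforts': array([-1.23081241e-03, -4.05989778e+01, -2.92619133e+01, -2.06334080e-04,
        5.92337397e-03,  4.01050585e-06]), 'eef_pos': array([0.2863824 , 0.61053634, 0.24093287]), 'tcp_rot': array([ 2.17637747e-01,  9.76028897e-01, -1.10648755e-03, -4.22868186e-04]), 'contact_force': array([0.41327332, 0.28364956, 0.00635061]), 'wrist_torque': array([-0.04371371, -0.03917096,  0.00476318]), 'opening': 1.0035429902505342}
scene {'vfov': 56.31798906183013, 'cx': 319.1801830835274, 'cy': 203.13248617564335, 'D': array([0.00884813, 0.        , 0.        , 0.        , 0.        ]), 'R': array([[ 0.85813489,  0.51312895,  0.01741213],
       [ 0.41214045, -0.66822906, -0.61936271],
       [-0.30617765,  0.538673  , -0.78491187]]), 't': array([-0.44937432, -0.20007524,  1.17356304])}
top {'vfov': 51.997047102238355, 'cx': 326.20788508728776, 'cy': 204.40043070792441, 'D': array([-0.07362171,  0.        ,  0.        ,  0.        ,  0.        ]), 'R': array([[ 0.02788071, -0.99960804,  0.00253632],
       [-0.9871151 , -0.02793202, -0.15755502],
       [ 0.15756411,  0.0018891 , -0.98750695]]), 't': array([-0.05892206,  0.52941193,  1.02944741])}
wrist {'vfov': 63.484373457828156, 'cx': 324.26765164061254, 'cy': 192.1067573132837, 'D': array([-0.03070881,  0.        ,  0.        ,  0.        ,  0.        ]), 'R': array([[ 0.42514394,  0.90512338, -0.00207212],
       [ 0.86135125, -0.40387835,  0.30814981],
       [ 0.27807671, -0.13279285, -0.95133559]]), 't': array([-0.67398782, -0.04015398,  0.38032418])}
```

View pics/scene0.png

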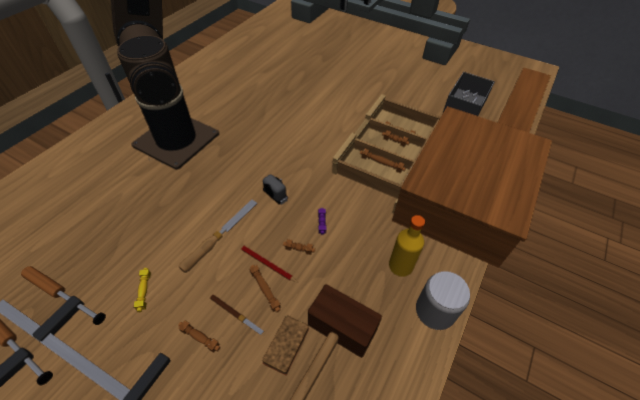

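View pics/top0.png

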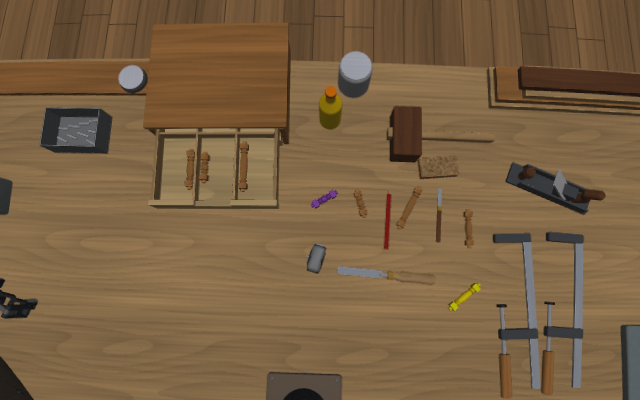

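View pics/wrist0.png

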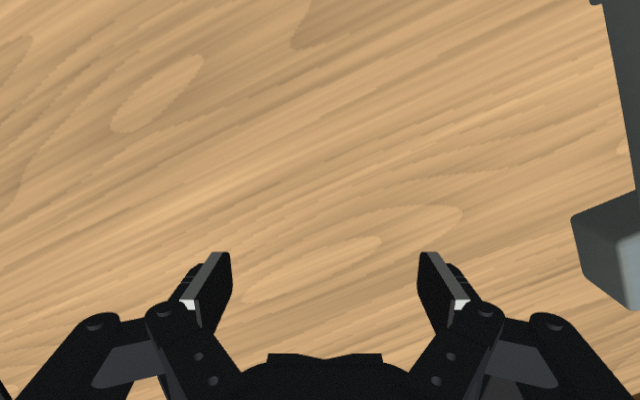

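The top view shows the loose brown spindles at about (361,203), (409,207) and (469,228). The look-alikes are purple at (324,199) and yellow at (465,297). The kept ones are at (190,168), (204,167) and (243,165). Next I'll measure lengths.

```bash
python3 - <<'E'
from h import *
im=np.load('pics/top0.npy'); c=vision.get_calibration('top')
hsv=cv2.cvtColor(im,cv2.COLOR_RGB2HSV)
for p in [(361,203),(409,207),(469,228),(190,168),(204,167),(243,165),(450,210),(215,180),(387,215)]: print(p,im[p[1],p[0]],hsv[p[1],p[0]])
m=((hsv[...,0]<14)&(hsv[...,1]>120)&(hsv[...,2]>60)).astype(np.uint8)
n,l,s,ce=cv2.connectedComponentsWithStats(m)
for i in range(1,n):
    if s[i,4]>60 and s[i,4]<1500:
        ys,xs=np.nonzero(l==i); r=cv2.minAreaRect(np.c_[xs,ys].astype(np.float32))
        print(ce[i].round(1),s[i],r)
        for z in (0.01,0.09):
            P=ray(c,np.c_[xs,ys],z)[:,:2]; mu=P.mean(0); w,v=np.linalg.eigh(np.cov((P-mu).T)); a=v[:,1]
            q=(P-mu)@a; b=(P-mu)@v[:,0]; mid=mu+a*(q.max()+q.min())/2+v[:,0]*(b.max()+b.min())/2
            print('   z',z,mid.round(4),'ang',round(np.degrees(np.arctan2(a[1],a[0])),1),'len',round(np.ptp(q),4),'w',round(np.ptp(b),4))
a=cv2.resize(im[120:260,140:300],None,fx=4.5,fy=4,interpolation=cv2.INTER_CUBIC); cv2.imwrite('pics/c1.png',a[:,:,::-1])
a=cv2.resize(im[170:320,300:500],None,fx=4,fy=4,interpolation=cv2.INTER_CUBIC); cv2.imwrite('pics/c2.png',a[:,:,::-1])
E
```

```text
(361, 203) [118  81  45] [ 15 158 118]
(409, 207) [119  82  47] [ 15 154 119]
(469, 228) [118  82  46] [ 15 156 118]
(190, 168) [121  83  45] [ 15 160 121]
(204, 167) [120  82  45] [ 15 159 120]
(243, 165) [119  81  45] [ 15 159 119]
(450, 210) [140 112  76] [ 17 117 140]
(215, 180) [137 118  82] [ 20 102 137]
(387, 215) [112  21  16] [  2 219 112]
[407.5 130.2] [ 394  106   28   49 1340] ((407.5, 130.0), (48.0, 27.0), 90.0)
   z 0.01 [ 0.753  -0.2652] ang 179.8 len 0.1405 w 0.0765
   z 0.09 [ 0.7243 -0.2491] ang 179.8 len 0.1302 w 0.0709
[595.1 193.5] [585 190  20  10 121] ((594.84033203125, 193.22409057617188), (19.646774291992188, 7.472216606140137), 14.931418418884277)
   z 0.01 [ 0.5876 -0.7951] ang 81.8 len 0.0574 w 0.0224
   z 0.09 [ 0.571  -0.7401] ang 81.8 len 0.0532 w 0.0208
[387.3 221. ] [384 194   8  56 297] ((387.3190612792969, 221.43783569335938), (5.518677711486816, 55.18677520751953), 3.012787342071533)
   z 0.01 [ 0.4952 -0.209 ] ang 177.2 len 0.1492 w 0.0149
   z 0.09 [ 0.4854 -0.197 ] ang 177.2 len 0.1383 w 0.0138
[438.4 226.5] [436 211   5  31 115] ((438.44140625, 225.99655151367188), (3.934375524520874, 30.12439727783203), 3.3664605617523193)
   z 0.01 [ 0.486  -0.3469] ang 176.3 len 0.0817 w 0.0107
   z 0.09 [ 0.4769 -0.3248] ang 176.3 len 0.0757 w 0.0099
```

View pics/c1.png

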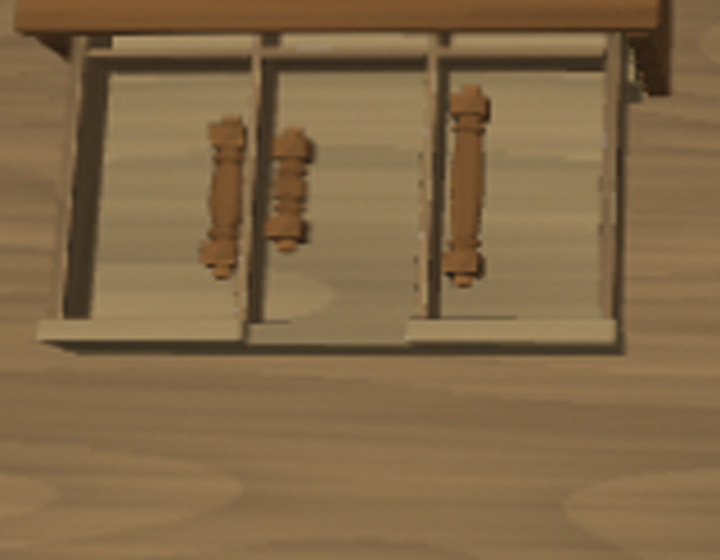

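View pics/c2.png

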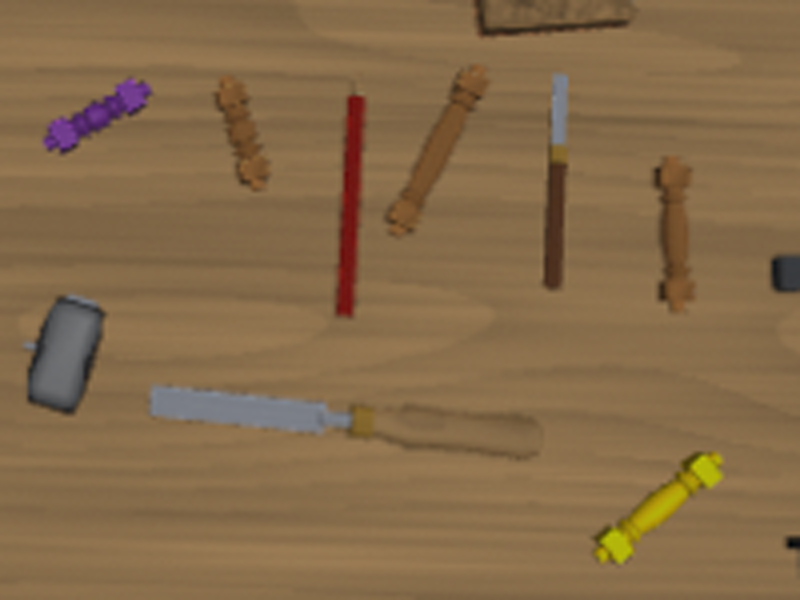

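The crops settle it. The drawer holds medium in the left row, short in the middle and long in the right. The loose ones are short at (361,203), long at (409,207) and medium at (469,228). I'll refine the poses now.

```bash
cat > det.py <<'E'
from h import *
def det(im,c,boxes,zs=(0.01,)):
    hsv=cv2.cvtColor(im,cv2.COLOR_RGB2HSV).astype(int)
    out={}
    for k,(x0,y0,x1,y1,z) in boxes.items():
        h=hsv[y0:y1,x0:x1]
        m=((h[...,0]>=11)&(h[...,0]<=16)&(h[...,1]>138)&(h[...,2]>60)).astype(np.uint8)
        n,l,s,ce=cv2.connectedComponentsWithStats(m)
        i=1+np.argmax(s[1:,4]); ys,xs=np.nonzero(l==i)
        P=ray(c,np.c_[xs+x0,ys+y0],z)[:,:2]; mu=P.mean(0); w,v=np.linalg.eigh(np.cov((P-mu).T)); a=v[:,1]; a=a*np.sign(a[0])
        q=(P-mu)@a; mid=mu+a*(q.max()+q.min())/2
        print(k,'px',(xs.mean()+x0).round(1),(ys.mean()+y0).round(1),'c',mid.round(4),'ang',round(np.degrees(np.arctan2(a[1],a[0])),1),'len',round(np.ptp(q),4),'n',len(xs))
E
python3 - <<'E'
from det import *
im=np.load('pics/top0.npy'); c=vision.get_calibration('top')
det(im,c,{'short':(345,183,375,222,.012),'long':(392,180,428,234,.012),'med':(455,200,482,256,.012),'kmed':(180,140,196,195,.092),'kshort':(199,145,212,190,.092),'klong':(237,135,252,195,.092)})
# drawer
for n,uv,z in [('front top left',(149,206),.126),('front top right',(277,206),.126),('chest corner L',(147,126),.142),('chest R',(286,138-8),.142)]: print(n,ray(c,uv,z).round(4))
im=np.load('pics/scene0.npy'); c=vision.get_calibration('scene')
det(im,c,{'short':(280,235,318,256,.012),'long':(246,262,284,314,.012),'med':(175,315,225,352,.012)})
# objects
E
```

```text
short px 360.0 202.6 c [ 0.543  -0.1348] ang 17.3 len 0.079 n 169
long px 408.7 207.5 c [ 0.5349 -0.267 ] ang -27.1 len 0.1295 n 270
med px 468.5 227.6 c [ 0.4826 -0.4283] ang 0.6 len 0.1027 n 226
kmed px 189.6 168.8 c [0.606 0.306] ang 1.6 len 0.1021 n 244
kshort px 203.7 166.8 c [0.6106 0.2701] ang 1.0 len 0.0785 n 202
klong px 243.1 165.8 c [0.6162 0.1693] ang 0.8 len 0.1306 n 319
front top left [[0.5013 0.3872 0.126 ]]
front top right [[0.5102 0.074  0.126 ]]
chest corner L [[0.6993 0.4059 0.142 ]]
chest R [[0.6962 0.0591 0.142 ]]
short px 298.5 246.1 c [ 0.5436 -0.1342] ang 17.3 len 0.0854 n 288
long px 264.9 288.1 c [ 0.5363 -0.2669] ang -26.8 len 0.1364 n 490
med px 198.8 335.8 c [ 0.4845 -0.4278] ang 1.2 len 0.112 n 504
```

```bash
cat > plan.py <<'E'
from h import *
from scipy.spatial.transform import Rotation as Ro
def plan(target,yawdeg,n,pad=True):
    s=monitor.get_state(); p=s['eef_pos'].copy(); R=Ro.from_quat(s['tcp_rot']).as_matrix()
    yaw=np.degrees(np.arctan2(R[1,1],R[0,1])); d=(yawdeg-yaw+90)%180-90
    print('t',round(s['time'],2),'pos',p.round(4),'yaw',yaw.round(1),'tilt',R[:,2].round(3),'q6',s['qpos'][5].round(2),'turn',round(-np.radians(d),3),'op',round(s['opening'],3),'F',s['contact_force'].round(1))
    step=-np.radians(d)/n; target=np.array(target,float); rows=[]
    for i in range(n):
        w=(target-p)/(n-i); t=R.T@w; r=[round(float(x),4) for x in t]+[round(float(step),3)]
        rows.append(r); p=p+R@np.array(r[:3]); R=R@Ro.from_rotvec([0,0,r[3]]).as_matrix()
    for i in range(0,n,8): print(rows[i:i+8])
E
python3 - <<'E'
from plan import *
print([x for x in dir(ctrl) if x[0]!='_'],ctrl.tcp_to_tips)
plan([.543,-.1345,.15],107.3,24)
E
```

```text
['Unreachable', 'tcp_to_tips'] 0.011
t 0.15 pos [0.2865 0.6106 0.2412] yaw 64.9 tilt [-0.001 -0.002 -1.   ] q6 -0.15 turn -0.741 op 0.998 F [-0.3  0.3 -0.8]
[[-0.0229, -0.0236, 0.0038, -0.031], [-0.0221, -0.0243, 0.0038, -0.031], [-0.0214, -0.0249, 0.0038, -0.031], [-0.0206, -0.0256, 0.0038, -0.031], [-0.0198, -0.0262, 0.0038, -0.031], [-0.019, -0.0268, 0.0038, -0.031], [-0.0181, -0.0274, 0.0039, -0.031], [-0.0173, -0.0279, 0.0038, -0.031]]
[[-0.0164, -0.0284, 0.0039, -0.031], [-0.0155, -0.0289, 0.0038, -0.031], [-0.0146, -0.0294, 0.0039, -0.031], [-0.0137, -0.0299, 0.0038, -0.031], [-0.0127, -0.0303, 0.0039, -0.031], [-0.0118, -0.0306, 0.0038, -0.031], [-0.0108, -0.031, 0.0039, -0.031], [-0.0099, -0.0313, 0.0038, -0.031]]
[[-0.0089, -0.0316, 0.0039, -0.031], [-0.0079, -0.0319, 0.0038, -0.031], [-0.0069, -0.0321, 0.0039, -0.031], [-0.0059, -0.0323, 0.0038, -0.031], [-0.0049, -0.0324, 0.0039, -0.031], [-0.0039, -0.0326, 0.0038, -0.031], [-0.0029, -0.0327, 0.0039, -0.031], [-0.0019, -0.0327, 0.0038, -0.031]]
```

Request:
jog_arm --pt "-0.023 -0.024 0.004 -0.03" --pt "-0.022 -0.024 0.004 -0.03" --pt "-0.021 -0.025 0.004 -0.03" --pt "-0.021 -0.026 0.004 -0.03" --pt "-0.02 -0.026 0.004 -0.03" --pt "-0.019 -0.027 0.004 -0.03" --pt "-0.018 -0.027 0.004 -0.03" --pt "-0.017 -0.028 0.004 -0.03" --grip 0.05 --grip_force 40

```text
time: 0.82
eef_pos: [0.3715, 0.3569, 0.2046]
tcp_rot: [0.088, 0.996, -0.001, -0.002]
contact_force: [0.8, -0.1, -0.4]
opening: 0.585
```

Request:
jog_arm --pt "-0.016 -0.028 0.004 -0.03" --pt "-0.016 -0.029 0.004 -0.03" --pt "-0.015 -0.029 0.004 -0.03" --pt "-0.014 -0.03 0.004 -0.03" --pt "-0.013 -0.03 0.004 -0.03" --pt "-0.012 -0.031 0.004 -0.03" --pt "-0.011 -0.031 0.004 -0.03" --pt "-0.01 -0.031 0.004 -0.03"

```text
time: 1.48
eef_pos: [0.4627, 0.0979, 0.1698]
tcp_rot: [-0.039, 0.999, -0.001, -0.002]
contact_force: [0.8, 0.1, 0.4]
opening: 0.588
```

```bash
python3 -c "
from plan import *
plan([.543,-.1345,.12],107.3,8);plan([.543,-.1345,.12],107.3,12)"
```

```text
t 1.48 pos [0.4627 0.0979 0.1698] yaw 94.5 tilt [-0.004 -0.002 -1.   ] q6 -1.65 turn -0.224 op 0.588 F [0.8 0.1 0.4]
[[-0.0078, -0.0297, 0.0062, -0.028], [-0.0069, -0.0299, 0.0062, -0.028], [-0.0061, -0.0301, 0.0062, -0.028], [-0.0053, -0.0303, 0.0063, -0.028], [-0.0044, -0.0304, 0.0062, -0.028], [-0.0035, -0.0305, 0.0063, -0.028], [-0.0027, -0.0307, 0.0062, -0.028], [-0.0018, -0.0307, 0.0063, -0.028]]
t 1.48 pos [0.4627 0.0979 0.1698] yaw 94.5 tilt [-0.004 -0.002 -1.   ] q6 -1.65 turn -0.224 op 0.588 F [0.8 0.1 0.4]
[[-0.0052, -0.0198, 0.0042, -0.019], [-0.0048, -0.0199, 0.0042, -0.019], [-0.0044, -0.02, 0.0041, -0.019], [-0.004, -0.0201, 0.0042, -0.019], [-0.0037, -0.0202, 0.0041, -0.019], [-0.0033, -0.0202, 0.0042, -0.019], [-0.0029, -0.0203, 0.0041, -0.019], [-0.0025, -0.0203, 0.0042, -0.019]]
[[-0.0021, -0.0204, 0.0041, -0.019], [-0.0017, -0.0204, 0.0042, -0.019], [-0.0014, -0.0204, 0.0041, -0.019], [-0.001, -0.0205, 0.0042, -0.019]]
```

Request:
jog_arm --pt "-0.008 -0.03 0.006 -0.028" --pt "-0.007 -0.03 0.006 -0.028" --pt "-0.006 -0.03 0.006 -0.028" --pt "-0.005 -0.03 0.006 -0.028" --pt "-0.004 -0.03 0.006 -0.028" --pt "-0.004 -0.03 0.006 -0.028" --pt "-0.003 -0.031 0.006 -0.028" --pt "-0.002 -0.031 0.006 -0.028"

```text
time: 2.15
eef_pos: [0.5453, -0.1468, 0.119]
tcp_rot: [-0.155, 0.988, -0.0, -0.002]
contact_force: [0.4, 0.3, 0.2]
opening: 0.585
```

```bash
python3 -c "
from plan import *
snap('wrist','pics/w1.png')
c=vision.get_calibration('wrist'); print(proj(c,[[.543,-.1345,.012]]))
plan([.543,-.1345,.05],107.3,4);plan([.543,-.1345,.0145],107.3,6)"
```

```text
[[347.64950685 196.59501743]]
t 2.2 pos [ 0.5467 -0.1518  0.1183] yaw 107.7 tilt [-0.002 -0.004 -1.   ] q6 -2.32 turn 0.007 op 0.583 F [ 0.2 -3.3  0.1]
[[-0.0005, 0.0045, 0.0171, 0.002], [-0.0005, 0.0045, 0.0171, 0.002], [-0.0005, 0.0044, 0.017, 0.002], [-0.0004, 0.0045, 0.0171, 0.002]]
t 2.2 pos [ 0.5467 -0.1518  0.1183] yaw 107.7 tilt [-0.002 -0.004 -1.   ] q6 -2.32 turn 0.007 op 0.583 F [ 0.2 -3.3  0.1]
[[-0.0003, 0.003, 0.0173, 0.001], [-0.0004, 0.003, 0.0173, 0.001], [-0.0003, 0.003, 0.0173, 0.001], [-0.0003, 0.003, 0.0173, 0.001], [-0.0004, 0.003, 0.0173, 0.001], [-0.0003, 0.003, 0.0173, 0.001]]
```

View pics/w1.png

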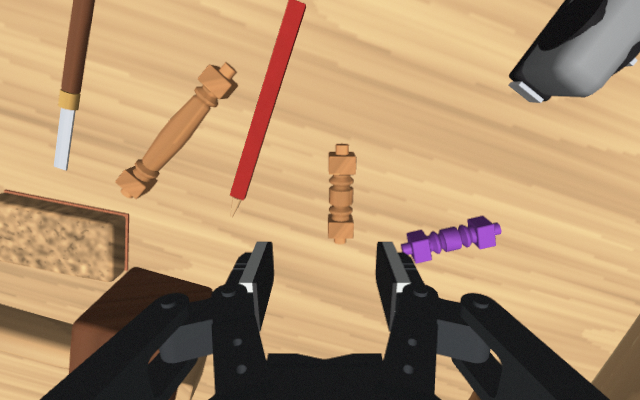

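Request:
jog_arm --pt "0.0 0.005 0.01 0.003" --pt "0.0 0.005 0.016 0.002" --pt "0 0.004 0.016 0" --pt "0 0.003 0.016 0" --pt "0 0 0.016 0" --pt "0 0 0.012 0" --pt "0 0 0.006 0" --pt "0 0 0 0"

```text
time: 2.87
eef_pos: [0.5377, -0.132, 0.0178]
tcp_rot: [-0.149, 0.989, -0.0, -0.004]
contact_force: [0.3, -0.8, 0.2]
opening: 0.584
```

```bash
python3 -c "
from plan import *
im,c=snap('wrist','pics/w2.png')
print(proj(c,[[.543,-.1345,.012]]))
plan([.543,-.1345,.0145],107.3,3)"
```

```text
[[316.31797688 267.71204033]]
t 2.92 pos [ 0.5379 -0.132   0.0183] yaw 107.1 tilt [-0.006 -0.001 -1.   ] q6 -2.29 turn -0.003 op 0.587 F [ 0.5  0.1 -0.8]
[[-0.0014, -0.0013, 0.0013, -0.001], [-0.0014, -0.0013, 0.0012, -0.001], [-0.0014, -0.0013, 0.0013, -0.001]]
```

View pics/w2.png

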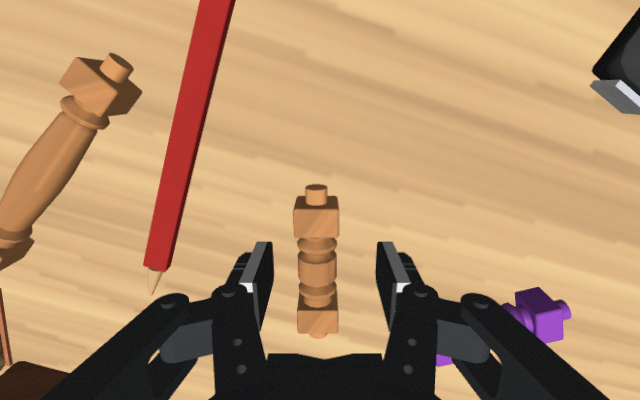

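Here the short spindle is at (317,262), between the pads and aligned. I'll close on it.

Request:
jog_arm --pt "-0.002 -0.002 0.002 0" --pt "-0.002 -0.001 0.001 0" --pt "0 0 0 0" --pt "0 0 0 0" --pt "0 0 0 0" --pt "0 0 0 0" --pt "0 0 0 0" --pt "0 0 0 0" --grip 0.05

```text
time: 3.58
eef_pos: [0.5469, -0.1353, 0.02]
tcp_rot: [-0.149, 0.989, -0.003, 0.001]
contact_force: [-0.3, 0.1, 0.3]
opening: 0.586
```

Request:
jog_arm --pt "0 0 0 0" --pt "0 0 0 0" --pt "0 0 0 0" --pt "0 0 0 0" --pt "0 0 0 0" --pt "0 0 0 0" --pt "0 0 -0.01 0" --pt "0 0 -0.02 0" --grip 0.0 --grip_force 50

```text
time: 4.25
eef_pos: [0.5434, -0.1338, 0.047]
tcp_rot: [-0.149, 0.989, -0.0, -0.003]
contact_force: [0.6, -0.7, -0.3]
opening: 0.189
```

```bash
python3 -c "
from plan import *
im,c=snap('wrist','pics/w3.png')
plan([.60,.2245,.19],91.2,16)"
```

```text
t 4.3 pos [ 0.5466 -0.135   0.0522] yaw 107.1 tilt [ 0.001 -0.005 -1.   ] q6 -2.29 turn 0.278 op 0.19 F [1.5 0.3 0.8]
[[-0.0098, 0.0205, -0.0087, 0.017], [-0.0094, 0.0206, -0.0087, 0.017], [-0.0091, 0.0208, -0.0087, 0.017], [-0.0087, 0.0209, -0.0087, 0.017], [-0.0084, 0.0211, -0.0087, 0.017], [-0.008, 0.0212, -0.0087, 0.017], [-0.0077, 0.0213, -0.0087, 0.017], [-0.0073, 0.0215, -0.0087, 0.017]]
[[-0.0069, 0.0216, -0.0087, 0.017], [-0.0066, 0.0217, -0.0087, 0.017], [-0.0062, 0.0218, -0.0087, 0.017], [-0.0058, 0.0219, -0.0087, 0.017], [-0.0055, 0.022, -0.0088, 0.017], [-0.0051, 0.0221, -0.0087, 0.017], [-0.0047, 0.0222, -0.0088, 0.017], [-0.0043, 0.0223, -0.0087, 0.017]]
```

View pics/w3.png

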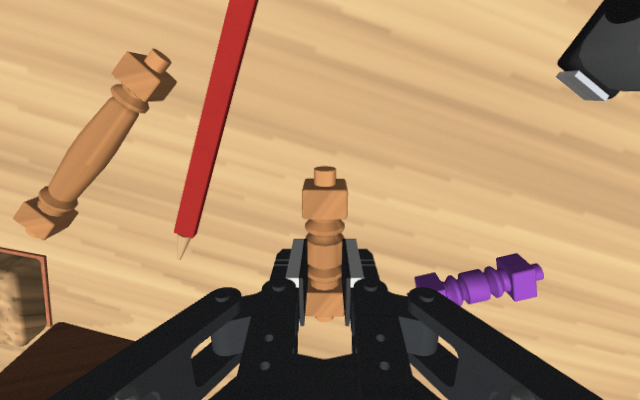

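```bash
python3 -c "
from plan import *
c=vision.get_calibration('top')
for uv in [(140+257/4.5,120+150/4),(140+434/4.5,120+150/4),(140+247/4.5,120+320/4),(140+424/4.5,120+315/4),(140+262/4.5,120+45/4),(140+439/4.5,120+45/4)]: print(ray(c,uv,.114).round(4))
for uv in [(140+66/4.5,120+220/4),(140+613/4.5,120+220/4)]: print(ray(c,uv,.118).round(4))
w=vision.get_calibration('wrist'); C=-w['R'].T@w['t']; s=monitor.get_state(); print((Ro.from_quat(s['tcp_rot']).as_matrix().T@(C-s['eef_pos'])).round(3))
"
```

```text
[[0.6289 0.2817 0.114 ]]
[[0.6313 0.1826 0.114 ]]
[[0.5212 0.2786 0.114 ]]
[[0.527  0.1813 0.114 ]]
[[0.6975 0.2847 0.114 ]]
[[0.6997 0.1844 0.114 ]]
[[0.5806 0.384  0.118 ]]
[[0.5884 0.0806 0.118 ]]
[ 0.079 -0.    -0.132]
```

Request:
jog_arm --pt "-0.01 0.015 -0.025 0.017" --pt "-0.009 0.02 -0.025 0.017" --pt "-0.009 0.021 -0.025 0.017" --pt "-0.009 0.021 -0.02 0.017" --pt "-0.008 0.021 -0.015 0.017" --pt "-0.008 0.021 -0.01 0.017" --pt "-0.008 0.021 -0.01 0.017" --pt "-0.007 0.021 -0.005 0.017"

```text
time: 4.97
eef_pos: [0.5777, 0.0411, 0.1975]
tcp_rot: [-0.074, 0.997, -0.003, 0.005]
contact_force: [0.8, -0.3, -0.7]
opening: 0.193
```

```bash
python3 -c "
from plan import *
plan([.60,.2,.18],91.2,8)"
```

```text
t 4.97 pos [0.5777 0.0411 0.1975] yaw 98.5 tilt [ 0.011 -0.006 -1.   ] q6 -1.82 turn 0.127 op 0.193 F [ 0.8 -0.3 -0.7]
[[-0.0057, 0.0193, 0.0021, 0.016], [-0.0053, 0.0193, 0.0021, 0.016], [-0.005, 0.0194, 0.0021, 0.016], [-0.0047, 0.0195, 0.0021, 0.016], [-0.0044, 0.0196, 0.0021, 0.016], [-0.0041, 0.0197, 0.0021, 0.016], [-0.0039, 0.0197, 0.0021, 0.016], [-0.0035, 0.0197, 0.0021, 0.016]]
```

Request:
jog_arm --pt "-0.006 0.02 0.002 0.016" --pt "-0.005 0.021 0.002 0.016" --pt "-0.005 0.021 0.002 0.016" --pt "-0.004 0.021 0.002 0.016" --pt "-0.004 0.021 0.002 0.016" --pt "-0.004 0.021 0.002 0.016" --pt "-0.004 0.015 0.002 0.016" --pt "-0.003 0.01 0.002 0.016"

```text
time: 5.63
eef_pos: [0.6015, 0.2044, 0.1882]
tcp_rot: [-0.008, 1.0, -0.003, 0.013]
contact_force: [0.1, 1.2, -1.2]
opening: 0.192
```

```bash
python3 -c "
from plan import *
plan([.605,.221,.125],91.2,6)"
```

```text
t 5.63 pos [0.6015 0.2044 0.1882] yaw 90.9 tilt [ 0.026 -0.005 -1.   ] q6 -1.41 turn -0.005 op 0.192 F [ 0.1  1.2 -1.2]
[[-0.0004, 0.0028, 0.0105, -0.001], [-0.0004, 0.0028, 0.0105, -0.001], [-0.0003, 0.0028, 0.0105, -0.001], [-0.0004, 0.0028, 0.0106, -0.001], [-0.0004, 0.0029, 0.0105, -0.001], [-0.0003, 0.0028, 0.0106, -0.001]]
```

Request:
jog_arm --pt "0 0.003 0.01 0" --pt "0 0.003 0.011 0" --pt "0 0.003 0.011 0" --pt "0 0.003 0.011 0" --pt "0 0.003 0.011 0" --pt "0 0.002 0.008 0" --pt "0 0 0.002 0" --pt "0 0 0 0"

```text
time: 6.3
eef_pos: [0.6011, 0.2217, 0.1148]
tcp_rot: [-0.009, 1.0, -0.003, 0.011]
contact_force: [0.1, 0.5, 0.2]
opening: 0.19
```

```bash
python3 -c "
from plan import *
im,c=snap('top','pics/t1.png')
a=cv2.resize(im[120:260,140:300],None,fx=4.5,fy=4,interpolation=cv2.INTER_CUBIC); cv2.imwrite('pics/c3.png',a[:,:,::-1])
im,c=snap('wrist','pics/w4.png')
plan([.605,.221,.098],91.2,6)"
```

```text
t 6.4 pos [0.6016 0.2218 0.1159] yaw 91.0 tilt [ 0.024 -0.006 -1.   ] q6 -1.38 turn -0.003 op 0.197 F [ 0.9  0.7 -0.4]
[[-0.0005, -0.0001, 0.003, -0.001], [-0.0005, -0.0001, 0.003, -0.001], [-0.0005, -0.0001, 0.003, -0.001], [-0.0005, -0.0001, 0.003, -0.001], [-0.0005, -0.0002, 0.003, -0.001], [-0.0005, -0.0001, 0.003, -0.001]]
```

View pics/w4.png

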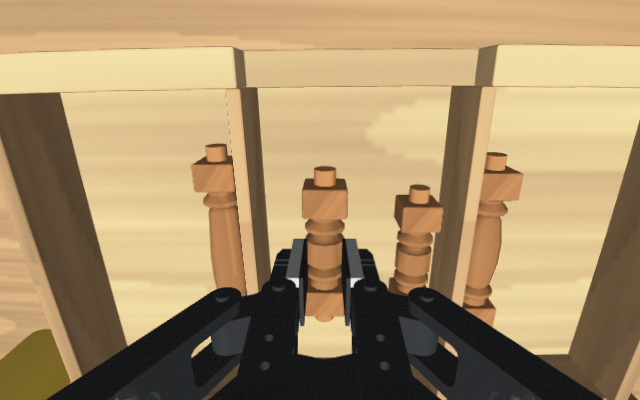

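View pics/c3.png

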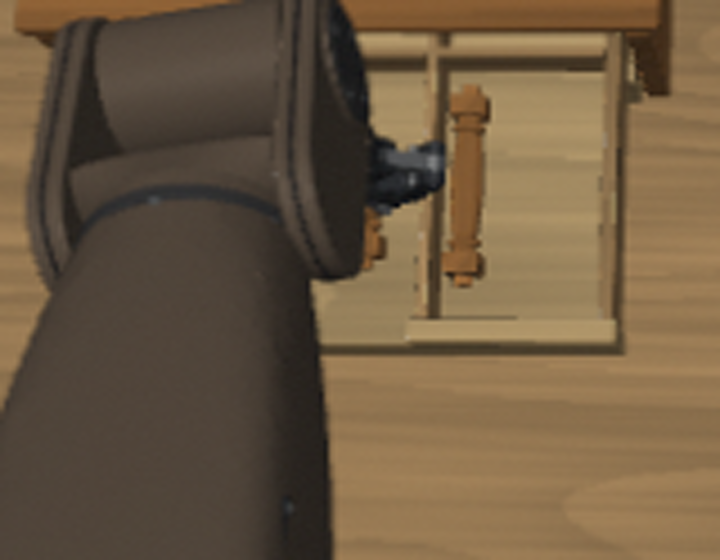

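Request:
jog_arm --pt "0 0 0.003 0" --pt "0 0 0.003 0" --pt "0 0 0.003 0" --pt "0 0 0.003 0" --pt "0 0 0.002 0" --pt "0 0 0.001 0" --pt "0 0 0 0" --pt "0 0 0 0"

```text
time: 7.07
eef_pos: [0.6043, 0.2215, 0.1029]
tcp_rot: [-0.008, 1.0, -0.003, 0.015]
contact_force: [-0.4, 0.1, -1.0]
opening: 0.192
```

```bash
python3 -c "
from plan import *
plan([.605,.221,.098],91.2,6)"
```

```text
t 7.07 pos [0.6043 0.2215 0.1029] yaw 91.0 tilt [ 0.03  -0.005 -1.   ] q6 -1.38 turn -0.004 op 0.192 F [-0.4  0.1 -1. ]
[[-0.0001, -0.0001, 0.0008, -0.001], [-0.0001, -0.0001, 0.0008, -0.001], [-0.0001, -0.0001, 0.0008, -0.001], [-0.0001, -0.0001, 0.0008, -0.001], [-0.0001, -0.0001, 0.0009, -0.001], [-0.0, -0.0, 0.0008, -0.001]]
```

Request:
jog_arm --pt "0 0 0.002 0" --pt "0 0 0.001 0" --pt "0 0 0.001 0" --pt "0 0 0.001 0" --pt "0 0 0 0" --pt "0 0 0 0" --pt "0 0 0 0" --pt "0 0 0 0"

```text
time: 7.73
eef_pos: [0.6053, 0.2218, 0.1011]
tcp_rot: [-0.009, 1.0, -0.003, 0.016]
contact_force: [0.4, -0.6, 1.7]
opening: 0.194
```

Request:
jog_arm --pt "0 0 0.002 0" --pt "0 0 0.002 0" --pt "0 0 0.001 0" --pt "0 0 0.001 0" --pt "0 0 0 0" --pt "0 0 0 0" --pt "0 0 0 0" --pt "0 0 0 0"

```text
time: 8.4
eef_pos: [0.6082, 0.2219, 0.1007]
tcp_rot: [-0.009, 1.0, -0.003, 0.018]
contact_force: [-1.5, -0.6, 4.6]
opening: 0.19
```

Fz is up to 4.6 N, so the spindle is resting on the floor. I'll release and lift.

Request:
jog_arm --pt "0 0 0 0" --pt "0 0 0 0" --pt "0 0 0 0" --pt "0 0 0 0" --pt "0 0 -0.01 0" --pt "0 0 -0.02 0" --pt "0 0 -0.025 0" --pt "0 0 -0.025 0" --grip 0.034

```text
time: 9.07
eef_pos: [0.5997, 0.221, 0.1715]
tcp_rot: [-0.008, 1.0, -0.004, 0.009]
contact_force: [0.7, -0.0, -0.0]
opening: 0.398
```

```bash
python3 -c "
from plan import *
im,c=snap('wrist','pics/w5.png')
plan([.536,-.267,.15],63,16)"
```

```text
t 9.12 pos [0.6029 0.2219 0.1785] yaw 91.0 tilt [ 0.029 -0.006 -1.   ] q6 -1.38 turn 0.488 op 0.395 F [1.7 1.  3.8]
[[0.0048, -0.0305, 0.0018, 0.031], [0.0038, -0.0306, 0.0018, 0.031], [0.0029, -0.0307, 0.0018, 0.031], [0.0019, -0.0308, 0.0019, 0.031], [0.0009, -0.0308, 0.0018, 0.031], [-0.0, -0.0308, 0.0019, 0.031], [-0.001, -0.0308, 0.0018, 0.031], [-0.0019, -0.0308, 0.0019, 0.031]]
[[-0.0029, -0.0307, 0.0018, 0.031], [-0.0038, -0.0306, 0.0019, 0.031], [-0.0048, -0.0305, 0.0018, 0.031], [-0.0057, -0.0303, 0.0019, 0.031], [-0.0067, -0.0301, 0.0018, 0.031], [-0.0076, -0.0299, 0.0019, 0.031], [-0.0085, -0.0296, 0.0018, 0.031], [-0.0094, -0.0294, 0.0019, 0.031]]
```

View pics/w5.png

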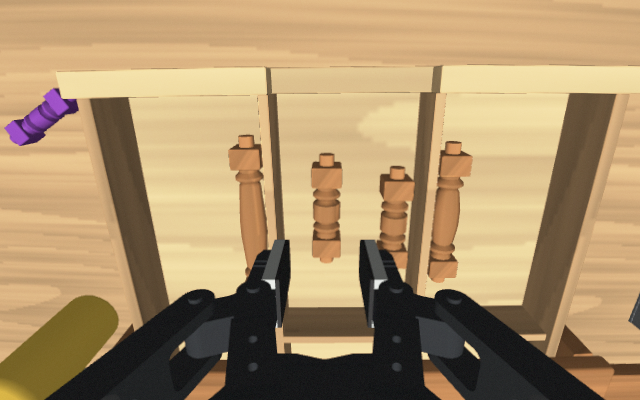

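The short spindle lies flat at (326,205) beside its kept mate at (393,215). Next is the long one.

Request:
jog_arm --pt "0.01 -0.025 -0.005 0.031" --pt "0.008 -0.03 0 0.031" --pt "0.007 -0.031 0 0.031" --pt "0.002 -0.031 0.002 0.031" --pt "0.001 -0.031 0.002 0.031" --pt "0 -0.031 0.002 0.031" --pt "-0.001 -0.031 0.002 0.031" --pt "-0.002 -0.031 0.002 0.031" --grip 0.05

```text
time: 9.78
eef_pos: [0.5582, -0.0197, 0.1838]
tcp_rot: [0.115, 0.993, 0.002, 0.026]
contact_force: [0.3, -0.2, 0.5]
opening: 0.585
```

```bash
python3 -c "
from plan import *
plan([.536,-.267,.12],63,8)"
```

```text
t 9.78 pos [ 0.5582 -0.0197  0.1838] yaw 76.8 tilt [ 0.052 -0.003 -0.999] q6 -1.57 turn 0.241 op 0.585 F [ 0.3 -0.2  0.5]
[[-0.004, -0.0308, 0.0079, 0.03], [-0.0049, -0.0307, 0.0079, 0.03], [-0.0058, -0.0305, 0.0079, 0.03], [-0.0067, -0.0303, 0.0079, 0.03], [-0.0076, -0.0301, 0.0079, 0.03], [-0.0085, -0.0299, 0.0079, 0.03], [-0.0094, -0.0296, 0.0079, 0.03], [-0.0102, -0.0292, 0.008, 0.03]]
```

Request:
jog_arm --pt "-0.004 -0.031 0.006 0.03" --pt "-0.005 -0.031 0.006 0.03" --pt "-0.006 -0.03 0.006 0.03" --pt "-0.007 -0.03 0.006 0.03" --pt "-0.008 -0.03 0.006 0.03" --pt "-0.009 -0.03 0.006 0.03" --pt "-0.009 -0.02 0.006 0.03" --pt "-0.007 -0.012 0.006 0.025"

```text
time: 10.45
eef_pos: [0.543, -0.2564, 0.1409]
tcp_rot: [0.238, 0.971, 0.003, 0.033]
contact_force: [0.6, 0.1, 0.0]
opening: 0.584
```

```bash
python3 -c "
from plan import *
plan([.536,-.267,.05],63,6)"
```

```text
t 10.45 pos [ 0.543  -0.2564  0.1409] yaw 62.5 tilt [ 0.065 -0.01  -0.998] q6 -1.73 turn -0.01 op 0.584 F [0.6 0.1 0. ]
[[0.0012, -0.0024, 0.0151, -0.002], [0.0012, -0.0024, 0.015, -0.002], [0.0012, -0.0024, 0.0151, -0.002], [0.0011, -0.0025, 0.015, -0.002], [0.0012, -0.0024, 0.0151, -0.002], [0.0012, -0.0024, 0.015, -0.002]]
```

Request:
jog_arm --pt "0.002 -0.003 0.015 0" --pt "0.002 -0.003 0.02 0" --pt "0.002 -0.003 0.022 0" --pt "0.001 -0.002 0.022 0" --pt "0.001 -0.002 0.02 0" --pt "0 0 0.013 0" --pt "0 0 0.006 0" --pt "0 0 0 0"

```text
time: 11.12
eef_pos: [0.5414, -0.2709, 0.0202]
tcp_rot: [0.242, 0.97, 0.002, 0.037]
contact_force: [-0.2, 0.8, 0.0]
opening: 0.588
```

```bash
python3 -c "
from plan import *
im,c=snap('wrist','pics/w6.png')
print(proj(c,[[.536,-.267,.012]]))
plan([.536,-.267,.017],63,3)"
```

```text
[[325.70365237 244.40420811]]
t 11.17 pos [ 0.5417 -0.2711  0.0209] yaw 62.0 tilt [ 0.074 -0.015 -0.997] q6 -1.76 turn -0.017 op 0.585 F [-0.1  0.   0.1]
[[0.0024, 0.0003, 0.0011, -0.006], [0.0024, 0.0003, 0.0012, -0.006], [0.0024, 0.0003, 0.0011, -0.006]]
```

View pics/w6.png

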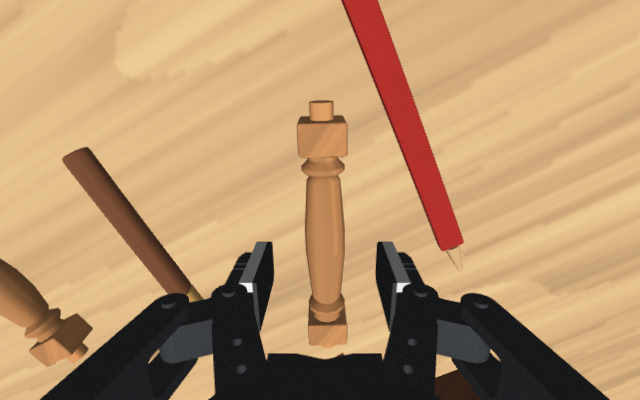

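The long spindle is centred at u≈323 between the pads. The grip needs to shift about 7 mm along it before closing.

Request:
jog_arm --pt "0.003 0 0.002 -0.006" --pt "0.003 0 0.002 -0.006" --pt "0.001 0 0 0" --pt "0 0 0 0" --pt "0 0 0 0" --pt "0 0 0 0" --pt "0 0 0 0" --pt "0 0 0 0" --grip 0.0

```text
time: 11.83
eef_pos: [0.539, -0.2692, 0.0224]
tcp_rot: [0.235, 0.971, -0.001, 0.043]
contact_force: [0.1, 0.0, -0.5]
opening: 0.191
```

Request:
jog_arm --pt "0 0 -0.01 0" --pt "0 0 -0.02 0" --pt "0 0.003 -0.028 -0.03" --pt "0 0.005 -0.03 -0.03" --pt "0 0.01 -0.03 -0.03" --pt "0 0.015 -0.025 -0.03" --pt "0 0.02 -0.01 -0.03" --pt "-0.005 0.025 -0.005 -0.03"

```text
time: 12.5
eef_pos: [0.5557, -0.1951, 0.1901]
tcp_rot: [0.146, 0.988, -0.004, 0.04]
contact_force: [0.5, -0.6, -1.6]
opening: 0.197
```

```bash
python3 -c "
from plan import *
im,c=snap('wrist','pics/w7.png')
plan([.58,.121,.18],91.2,14)"
```

```text
t 12.55 pos [ 0.5586 -0.1917  0.1921] yaw 73.4 tilt [ 0.083 -0.018 -0.996] q6 -1.81 turn -0.31 op 0.194 F [2.  1.6 1.3]
[[0.005, 0.0218, 0.0006, -0.022], [0.0045, 0.0219, 0.0006, -0.022], [0.004, 0.022, 0.0006, -0.022], [0.0035, 0.0221, 0.0006, -0.022], [0.003, 0.0222, 0.0006, -0.022], [0.0026, 0.0223, 0.0006, -0.022], [0.0021, 0.0223, 0.0006, -0.022], [0.0016, 0.0224, 0.0006, -0.022]]
[[0.0011, 0.0224, 0.0005, -0.022], [0.0006, 0.0224, 0.0006, -0.022], [0.0001, 0.0224, 0.0005, -0.022], [-0.0004, 0.0224, 0.0006, -0.022], [-0.001, 0.0224, 0.0005, -0.022], [-0.0014, 0.0223, 0.0006, -0.022]]
```

View pics/w7.png

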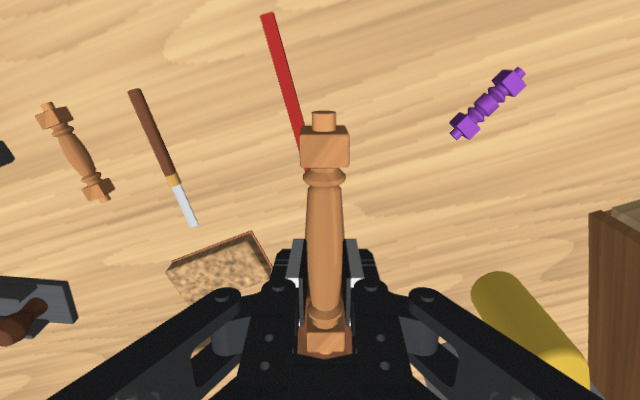

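Request:
jog_arm --pt "0.008 0.024 0 -0.03" --pt "0.008 0.026 0 -0.03" --pt "0.006 0.028 0 -0.03" --pt "0.004 0.03 0 -0.03" --pt "0.003 0.03 0 -0.03" --pt "0.002 0.03 0 -0.03" --pt "0 0.03 0 -0.03" --pt "-0.002 0.03 0 -0.03"

```text
time: 13.22
eef_pos: [0.5719, 0.0444, 0.1969]
tcp_rot: [0.022, 0.999, -0.011, 0.048]
contact_force: [0.7, -0.9, -0.1]
opening: 0.192
```

```bash
python3 -c "
from plan import *
plan([.60,.121,.15],91.2,6)"
```

```text
t 13.22 pos [0.5719 0.0444 0.1969] yaw 87.4 tilt [ 0.095 -0.025 -0.995] q6 -1.61 turn -0.067 op 0.192 F [ 0.7 -0.9 -0.1]
[[-0.0034, 0.0131, 0.0079, -0.011], [-0.0035, 0.0131, 0.0079, -0.011], [-0.0036, 0.0131, 0.0079, -0.011], [-0.0038, 0.013, 0.0079, -0.011], [-0.0039, 0.013, 0.0079, -0.011], [-0.0041, 0.0129, 0.0079, -0.011]]
```

Request:
jog_arm --pt "-0.004 0.013 0.006 -0.011" --pt "-0.004 0.013 0.008 -0.011" --pt "-0.004 0.013 0.008 -0.011" --pt "-0.004 0.011 0.008 -0.011" --pt "-0.004 0.009 0.01 -0.011" --pt "-0.004 0.005 0.012 -0.011" --pt "-0.002 0 0.012 0" --pt "-0.001 0 0.006 0"

```text
time: 13.88
eef_pos: [0.6091, 0.1169, 0.1317]
tcp_rot: [-0.017, 0.998, -0.012, 0.051]
contact_force: [-0.1, -0.1, -0.2]
opening: 0.197
```

```bash
python3 -c "
from plan import *
im,c=snap('wrist','pics/w8.png')
plan([.60,.121,.107],91.2,6)"
```

```text
t 13.93 pos [0.6087 0.1167 0.1306] yaw 91.9 tilt [ 0.101 -0.023 -0.995] q6 -1.55 turn 0.012 op 0.192 F [-0.7 -0.5 -0.9]
[[0.0018, 0.0009, 0.0038, 0.002], [0.0018, 0.0009, 0.0037, 0.002], [0.0018, 0.0009, 0.0038, 0.002], [0.0018, 0.0008, 0.0037, 0.002], [0.0018, 0.0008, 0.0038, 0.002], [0.0019, 0.0009, 0.0037, 0.002]]
```

View pics/w8.png

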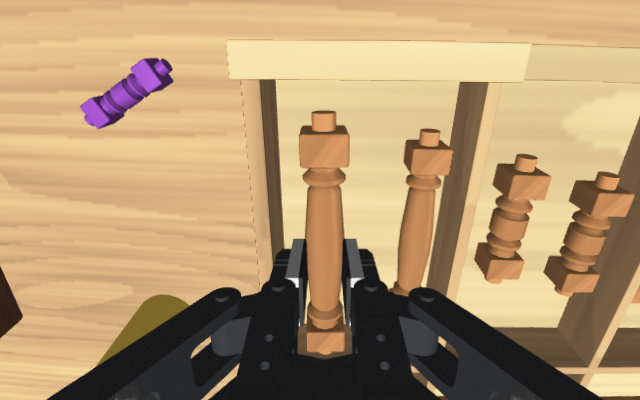

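Request:
jog_arm --pt "0.002 0.001 0.004 0" --pt "0.002 0.001 0.004 0" --pt "0.002 0.001 0.004 0" --pt "0.002 0.001 0.004 0" --pt "0.001 0 0.004 0" --pt "0.001 0 0.003 0" --pt "0 0 0.001 0" --pt "0 0 0 0"

```text
time: 14.6
eef_pos: [0.6001, 0.1178, 0.1042]
tcp_rot: [-0.015, 0.999, -0.012, 0.051]
contact_force: [0.5, -0.1, 0.0]
opening: 0.196
```

```bash
python3 -c "
from plan import *
plan([.60,.121,.100],91.2,6)"
```

```text
t 14.6 pos [0.6001 0.1178 0.1042] yaw 91.7 tilt [ 0.102 -0.023 -0.995] q6 -1.54 turn 0.008 op 0.196 F [ 0.5 -0.1  0. ]
[[0.0001, 0.0006, 0.0007, 0.001], [0.0001, 0.0005, 0.0007, 0.001], [0.0001, 0.0006, 0.0007, 0.001], [0.0, 0.0005, 0.0007, 0.001], [0.0001, 0.0006, 0.0006, 0.001], [0.0, 0.0005, 0.0007, 0.001]]
```

Request:
jog_arm --pt "0 0.001 0.002 0" --pt "0 0.001 0.002 0" --pt "0 0.001 0.002 0" --pt "0 0 0.001 0" --pt "0 0 0.001 0" --pt "0 0 0 0" --pt "0 0 0 0" --pt "0 0 0 0"

```text
time: 15.27
eef_pos: [0.6031, 0.1204, 0.1001]
tcp_rot: [-0.016, 0.998, -0.014, 0.053]
contact_force: [-0.6, 0.9, 1.1]
opening: 0.192
```

Request:
jog_arm --pt "0 0 0.002 0" --pt "0 0 0.002 0" --pt "0 0 0.001 0" --pt "0 0 0 0" --pt "0 0 0 0" --pt "0 0 0 0" --pt "0 0 0 0" --pt "0 0 0 0"

```text
time: 15.93
eef_pos: [0.6067, 0.1206, 0.0997]
tcp_rot: [-0.016, 0.998, -0.013, 0.056]
contact_force: [-1.1, -0.1, 3.7]
opening: 0.191
```

Fz is 3.7 N, so it's on the floor. Releasing.

Request:
jog_arm --pt "0 0 0 0" --pt "0 0 0 0" --pt "0 0 0 0" --pt "0 0 0 0" --pt "0 0 -0.01 0" --pt "0 0 -0.02 0" --pt "0 0 -0.03 0" --pt "0 0 -0.025 0" --grip 0.034

```text
time: 16.6
eef_pos: [0.5915, 0.1224, 0.1765]
tcp_rot: [-0.015, 0.999, -0.013, 0.047]
contact_force: [0.3, 0.4, 0.9]
opening: 0.397
```

```bash
python3 -c "
from plan import *
im,c=snap('wrist','pics/w9.png')
plan([.484,-.428,.15],91,20)"
```

```text
t 16.65 pos [0.5941 0.1228 0.1827] yaw 91.7 tilt [ 0.104 -0.025 -0.994] q6 -1.54 turn 0.012 op 0.397 F [1.8 0.4 2.6]
[[0.0065, -0.0273, 0.0017, 0.001], [0.0065, -0.0273, 0.0017, 0.001], [0.0065, -0.0273, 0.0017, 0.001], [0.0064, -0.0273, 0.0017, 0.001], [0.0064, -0.0273, 0.0017, 0.001], [0.0064, -0.0274, 0.0017, 0.001], [0.0064, -0.0274, 0.0017, 0.001], [0.0063, -0.0274, 0.0017, 0.001]]
[[0.0063, -0.0274, 0.0017, 0.001], [0.0063, -0.0274, 0.0017, 0.001], [0.0063, -0.0274, 0.0018, 0.001], [0.0062, -0.0274, 0.0017, 0.001], [0.0062, -0.0274, 0.0018, 0.001], [0.0062, -0.0274, 0.0017, 0.001], [0.0061, -0.0274, 0.0018, 0.001], [0.0061, -0.0274, 0.0017, 0.001]]
[[0.0061, -0.0274, 0.0018, 0.001], [0.0061, -0.0274, 0.0017, 0.001], [0.006, -0.0274, 0.0018, 0.001], [0.0061, -0.0273, 0.0017, 0.001]]
```

View pics/w9.png

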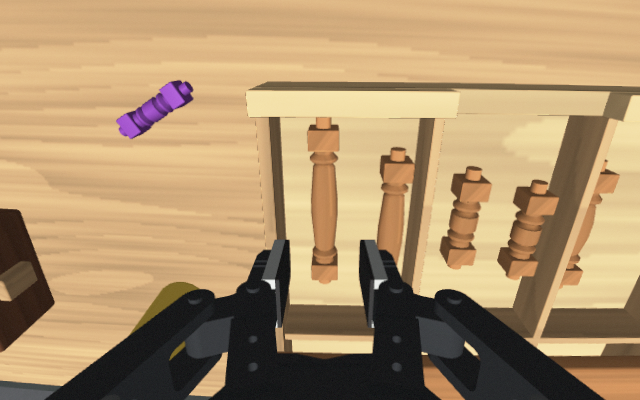

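The long spindle is flat at (323,205) in the right row. Next is the medium one.

Request:
jog_arm --pt "0.007 -0.025 0 0" --pt "0.008 -0.03 0 0" --pt "0.008 -0.032 0 0" --pt "0.008 -0.032 0 0" --pt "0.008 -0.032 0 0" --pt "0.008 -0.032 0 0" --pt "0.008 -0.032 0 0" --pt "0.008 -0.032 0 0" --grip 0.05

```text
time: 17.32
eef_pos: [0.5421, -0.129, 0.1932]
tcp_rot: [-0.022, 0.998, -0.013, 0.063]
contact_force: [0.8, -0.7, 0.1]
opening: 0.591
```

Request:
jog_arm --pt "0.005 -0.032 0 0" --pt "0.005 -0.032 0 0" --pt "0.004 -0.032 0.002 0" --pt "0.004 -0.032 0.004 0" --pt "0.004 -0.032 0.006 0" --pt "0.004 -0.03 0.008 0" --pt "0.003 -0.025 0.008 0" --pt "0.003 -0.02 0.008 0"

```text
time: 17.98
eef_pos: [0.5226, -0.382, 0.1672]
tcp_rot: [-0.02, 0.997, -0.018, 0.068]
contact_force: [0.3, 1.5, 0.3]
opening: 0.586
```

```bash
python3 -c "
from plan import *
plan([.484,-.428,.05],91,6)"
```

```text
t 17.98 pos [ 0.5226 -0.382   0.1672] yaw 92.2 tilt [ 0.137 -0.034 -0.99 ] q6 -2.47 turn 0.021 op 0.586 F [0.3 1.5 0.3]
[[0.0093, -0.0066, 0.0187, 0.003], [0.0093, -0.0067, 0.0187, 0.003], [0.0093, -0.0067, 0.0187, 0.003], [0.0093, -0.0067, 0.0187, 0.003], [0.0093, -0.0068, 0.0188, 0.003], [0.0093, -0.0068, 0.0187, 0.003]]
```

Request:
jog_arm --pt "0.012 -0.012 0.012 0.004" --pt "0.014 -0.009 0.014 0.004" --pt "0.014 -0.006 0.016 0.004" --pt "0.01 -0.004 0.018 0.004" --pt "0.008 -0.002 0.018 0.004" --pt "0.004 0 0.014 0" --pt "0 0 0.006 0" --pt "0 0 0 0"

```text
time: 18.65
eef_pos: [0.4732, -0.4311, 0.0615]
tcp_rot: [-0.006, 0.997, -0.021, 0.071]
contact_force: [-0.4, -0.2, 0.8]
opening: 0.583
```

```bash
python3 -c "
from plan import *
im,c=snap('wrist','pics/w10.png')
print(proj(c,[[.4835,-.428,.012]]))
plan([.4835,-.428,.018],91,6)"
```

```text
[[332.81493403 227.55189788]]
t 18.7 pos [ 0.4735 -0.4312  0.0621] yaw 90.6 tilt [ 0.142 -0.042 -0.989] q6 -2.59 turn -0.008 op 0.587 F [-0.3  0.3  0.2]
[[-0.0006, 0.0008, 0.0075, -0.001], [-0.0006, 0.0008, 0.0075, -0.001], [-0.0006, 0.0009, 0.0075, -0.001], [-0.0006, 0.0008, 0.0075, -0.001], [-0.0007, 0.0009, 0.0075, -0.001], [-0.0006, 0.0008, 0.0074, -0.001]]
```

View pics/w10.png

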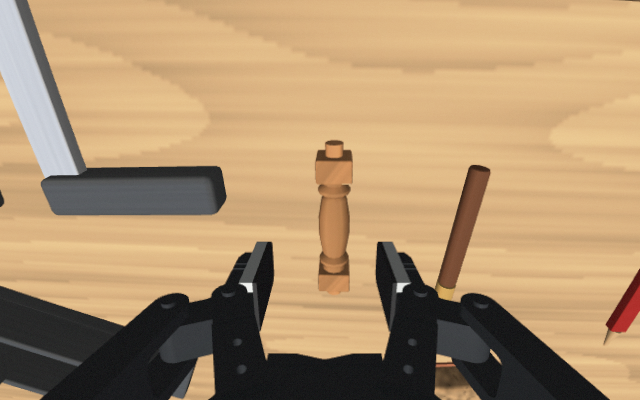

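The medium spindle is centred at (334,222) and matches the prediction. The knife handle at (465,230) is clear. Descending.

Request:
jog_arm --pt "0 0.001 0.007 0" --pt "-0.001 0.001 0.009 0" --pt "-0.001 0.001 0.009 0" --pt "0 0.001 0.008 0" --pt "0 0.001 0.006 0" --pt "0 0 0.004 0" --pt "0 0 0.001 0" --pt "0 0 0 0"

```text
time: 19.37
eef_pos: [0.4864, -0.4288, 0.0189]
tcp_rot: [-0.008, 0.997, -0.025, 0.074]
contact_force: [-0.3, 0.4, -0.1]
opening: 0.588
```

```bash
python3 -c "
from plan import *
im,c=snap('wrist','pics/w11.png')
print(proj(c,[[.4835,-.428,.012]]))
plan([.4835,-.428,.018],91,3)"
```

```text
[[326.9443321  251.95952038]]
t 19.42 pos [ 0.4863 -0.4288  0.019 ] yaw 90.7 tilt [ 0.147 -0.048 -0.988] q6 -2.59 turn -0.005 op 0.585 F [0.  1.2 0.2]
[[0.001, 0.0003, 0.0002, -0.002], [0.001, 0.0003, 0.0002, -0.002], [0.0009, 0.0003, 0.0001, -0.002]]
```

Request:
jog_arm --pt "0.002 0.001 0.001 0" --pt "0 0 0 0" --pt "0 0 0 0" --pt "0 0 0 0" --pt "0 0 0 0" --pt "0 0 0 0" --pt "0 0 -0.01 0" --pt "0 0 -0.02 0" --grip 0.0

```text
time: 20.08
eef_pos: [0.4782, -0.425, 0.0457]
tcp_rot: [-0.008, 0.997, -0.022, 0.072]
contact_force: [-0.2, 0.3, -0.3]
opening: 0.199
```

```bash
python3 -c "
from plan import *
im,c=snap('wrist','pics/w12.png')
plan([.52,-.2,.21],91,10)"
```

```text
t 20.13 pos [ 0.4799 -0.4273  0.0512] yaw 90.7 tilt [ 0.149 -0.05  -0.988] q6 -2.59 turn -0.005 op 0.198 F [ 0.7 -1.7  1.3]
[[-0.0068, 0.0218, -0.0162, -0.001], [-0.0068, 0.0218, -0.0162, -0.001], [-0.0068, 0.0218, -0.0162, -0.001], [-0.0068, 0.0218, -0.0162, -0.001], [-0.0068, 0.0218, -0.0162, -0.001], [-0.0069, 0.0218, -0.0162, -0.001], [-0.0069, 0.0218, -0.0163, -0.001], [-0.0069, 0.0218, -0.0162, -0.001]]
[[-0.0069, 0.0217, -0.0163, -0.001], [-0.007, 0.0218, -0.0162, -0.001]]
```

View pics/w12.png

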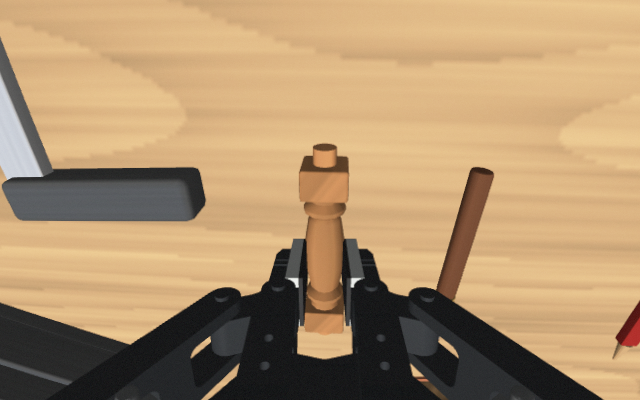

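Request:
jog_arm --pt "-0.004 0.003 -0.025 0" --pt "-0.006 0.01 -0.03 0" --pt "-0.008 0.018 -0.03 0" --pt "-0.008 0.025 -0.025 0" --pt "-0.006 0.03 -0.015 0" --pt "-0.005 0.032 -0.005 0" --pt "-0.004 0.032 0 0" --pt "-0.003 0.032 0 0"

```text
time: 20.8
eef_pos: [0.5046, -0.2404, 0.1912]
tcp_rot: [-0.002, 0.996, -0.032, 0.082]
contact_force: [0.8, 0.4, -0.7]
opening: 0.196
```

```bash
python3 -c "
from plan import *
plan([.55,.1,.20],91,10)"
```

```text
t 20.8 pos [ 0.5046 -0.2404  0.1912] yaw 90.0 tilt [ 0.163 -0.064 -0.985] q6 -2.25 turn -0.018 op 0.196 F [ 0.8  0.4 -0.7]
[[-0.005, 0.0339, -0.0023, -0.002], [-0.005, 0.0339, -0.0023, -0.002], [-0.0051, 0.0339, -0.0023, -0.002], [-0.0052, 0.0339, -0.0023, -0.002], [-0.0052, 0.0339, -0.0023, -0.002], [-0.0053, 0.0339, -0.0023, -0.002], [-0.0054, 0.0338, -0.0023, -0.002], [-0.0054, 0.0338, -0.0023, -0.002]]
[[-0.0055, 0.0338, -0.0024, -0.002], [-0.0056, 0.0339, -0.0023, -0.002]]
```

Request:
jog_arm --pt "-0.005 0.034 -0.002 -0.002" --pt "-0.005 0.034 -0.002 -0.002" --pt "-0.005 0.034 -0.002 -0.002" --pt "-0.005 0.034 -0.002 -0.002" --pt "-0.005 0.034 -0.002 -0.002" --pt "-0.005 0.034 -0.002 -0.002" --pt "-0.005 0.034 -0.002 -0.002" --pt "-0.005 0.034 -0.002 -0.002"

```text
time: 21.47
eef_pos: [0.5409, 0.0448, 0.2022]
tcp_rot: [-0.009, 0.995, -0.036, 0.089]
contact_force: [-0.2, -0.1, -0.5]
opening: 0.196
```

```bash
python3 -c "
from plan import *
plan([.59,.347,.19],91,8)"
```

```text
t 21.47 pos [0.5409 0.0448 0.2022] yaw 90.6 tilt [ 0.178 -0.07  -0.982] q6 -1.64 turn -0.006 op 0.196 F [-0.2 -0.1 -0.5]
[[-0.0067, 0.0377, -0.0, -0.001], [-0.0067, 0.0377, -0.0001, -0.001], [-0.0068, 0.0377, -0.0, -0.001], [-0.0068, 0.0377, -0.0001, -0.001], [-0.0068, 0.0377, -0.0, -0.001], [-0.0069, 0.0377, -0.0001, -0.001], [-0.0069, 0.0376, -0.0, -0.001], [-0.0069, 0.0377, -0.0001, -0.001]]
```

Request:
jog_arm --pt "-0.006 0.036 0 0" --pt "-0.007 0.036 0 0" --pt "-0.007 0.036 0 0" --pt "-0.007 0.036 0 0" --pt "-0.007 0.036 0 0" --pt "-0.007 0.034 0 0" --pt "-0.006 0.025 0 0" --pt "-0.004 0.02 0 0"

```text
time: 22.13
eef_pos: [0.5887, 0.3222, 0.1985]
tcp_rot: [-0.011, 0.995, -0.034, 0.096]
contact_force: [-0.1, -0.1, -0.1]
opening: 0.196
```

```bash
python3 -c "
from plan import *
plan([.60,.347,.13],91,6)"
```

```text
t 22.13 pos [0.5887 0.3222 0.1985] yaw 90.8 tilt [ 0.191 -0.065 -0.979] q6 -1.12 turn -0.003 op 0.196 F [-0.1 -0.1 -0.1]
[[0.0002, 0.0049, 0.0113, -0.0], [0.0002, 0.0049, 0.0113, -0.0], [0.0002, 0.0049, 0.0113, -0.0], [0.0002, 0.0049, 0.0113, -0.0], [0.0002, 0.0049, 0.0112, -0.0], [0.0002, 0.0049, 0.0113, -0.0]]
```

Request:
jog_arm --pt "0 0.004 0.009 0" --pt "0 0.003 0.012 0" --pt "0 0.003 0.012 0" --pt "0 0.003 0.012 0" --pt "0 0.003 0.01 0" --pt "0 0.002 0.006 0" --pt "0 0 0.002 0" --pt "0 0 0 0"

```text
time: 22.8
eef_pos: [0.6005, 0.3361, 0.1273]
tcp_rot: [-0.011, 0.995, -0.035, 0.094]
contact_force: [-0.7, 0.3, 0.1]
opening: 0.197
```

```bash
python3 -c "
from plan import *
im,c=snap('wrist','pics/w13.png')
plan([.60,.347,.104],91,6)"
```

```text
t 22.85 pos [0.6004 0.3361 0.1275] yaw 90.9 tilt [ 0.188 -0.067 -0.98 ] q6 -1.09 turn -0.002 op 0.193 F [-0.5 -0.2 -0.9]
[[0.0008, 0.0021, 0.0037, -0.0], [0.0007, 0.0021, 0.0037, -0.0], [0.0008, 0.0021, 0.0037, -0.0], [0.0007, 0.0021, 0.0037, -0.0], [0.0008, 0.0021, 0.0037, -0.0], [0.0007, 0.0021, 0.0037, -0.0]]
```

View pics/w13.png

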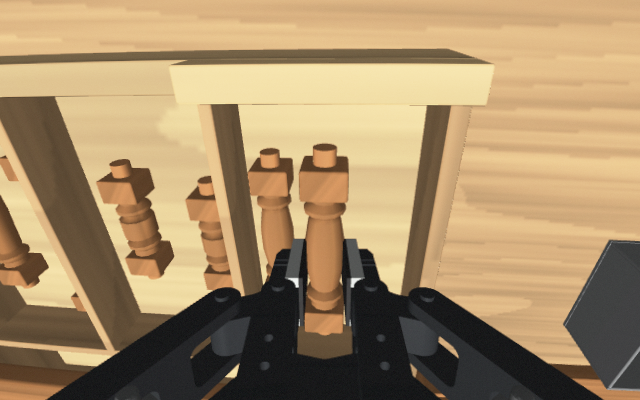

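The held spindle at (324,240) is close to the kept medium at (270,200). I'll shift about 13 mm left before going down.

Request:
jog_arm --pt "0 0.004 0 0" --pt "0 0.004 0.001 0" --pt "0.001 0.003 0.003 0" --pt "0.001 0.002 0.004 0" --pt "0.001 0.001 0.004 0" --pt "0 0 0.003 0" --pt "0 0 0.002 0" --pt "0 0 0 0"

```text
time: 23.52
eef_pos: [0.6021, 0.3509, 0.1111]
tcp_rot: [-0.011, 0.995, -0.033, 0.097]
contact_force: [-0.7, -0.7, -0.4]
opening: 0.198
```

```bash
python3 -c "
from plan import *
im,c=snap('wrist','pics/w14.png')
plan([.60,.348,.101],91,6)"
```

```text
t 23.57 pos [0.6021 0.3509 0.1113] yaw 90.8 tilt [ 0.194 -0.064 -0.979] q6 -1.06 turn -0.003 op 0.199 F [ 0.6  0.2 -0.2]
[[0.0007, -0.0004, 0.0016, -0.0], [0.0007, -0.0003, 0.0016, -0.0], [0.0007, -0.0004, 0.0017, -0.0], [0.0007, -0.0003, 0.0016, -0.0], [0.0007, -0.0004, 0.0017, -0.0], [0.0006, -0.0003, 0.0016, -0.0]]
```

View pics/w14.png

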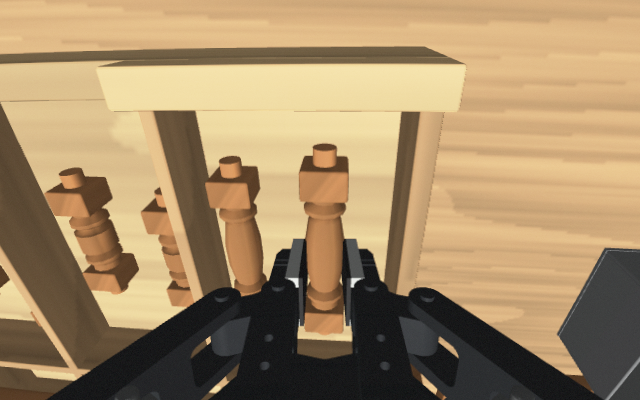

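Request:
jog_arm --pt "0.001 0 0.002 0" --pt "0.001 -0.001 0.002 0" --pt "0.001 0 0.002 0" --pt "0.001 -0.001 0.002 0" --pt "0 0 0.002 0" --pt "0 0 0.001 0" --pt "0 0 0 0" --pt "0 0 0 0"

```text
time: 24.23
eef_pos: [0.6007, 0.3478, 0.1004]
tcp_rot: [-0.01, 0.995, -0.033, 0.097]
contact_force: [-0.1, -0.2, 0.9]
opening: 0.194
```

Request:
jog_arm --pt "0 0 0.002 0" --pt "0 0 0.002 0" --pt "0 0 0.001 0" --pt "0 0 0.001 0" --pt "0 0 0 0" --pt "0 0 0 0" --pt "0 0 0 0" --pt "0 0 0 0"

```text
time: 24.9
eef_pos: [0.6041, 0.3482, 0.1002]
tcp_rot: [-0.01, 0.994, -0.033, 0.1]
contact_force: [-1.6, -0.1, 2.6]
opening: 0.197
```

Request:
jog_arm --pt "0 0 0 0" --pt "0 0 0 0" --pt "0 0 0 0" --pt "0 0 0 0" --pt "-0.001 0 -0.01 0" --pt "-0.002 0 -0.02 0" --pt "-0.004 0 -0.03 0" --pt "-0.004 0 -0.025 0" --grip 0.034

```text
time: 25.57
eef_pos: [0.5929, 0.351, 0.1764]
tcp_rot: [-0.011, 0.995, -0.037, 0.091]
contact_force: [-0.0, -0.4, -0.3]
opening: 0.399
```

```bash
python3 -c "
from plan import *
im,c=snap('wrist','pics/w15.png')
plan([.43,.233,.2],91,10)"
```

```text
t 25.62 pos [0.5955 0.3527 0.1833] yaw 90.8 tilt [ 0.191 -0.067 -0.979] q6 -1.08 turn -0.003 op 0.398 F [2.  1.2 4.1]
[[0.0163, -0.0118, -0.004, -0.0], [0.0163, -0.0118, -0.004, -0.0], [0.0162, -0.0118, -0.004, -0.0], [0.0163, -0.0118, -0.004, -0.0], [0.0162, -0.0118, -0.004, -0.0], [0.0163, -0.0118, -0.004, -0.0], [0.0162, -0.0118, -0.004, -0.0], [0.0163, -0.0119, -0.004, -0.0]]
[[0.0162, -0.0118, -0.004, -0.0], [0.0163, -0.0119, -0.0039, -0.0]]
```

View pics/w15.png

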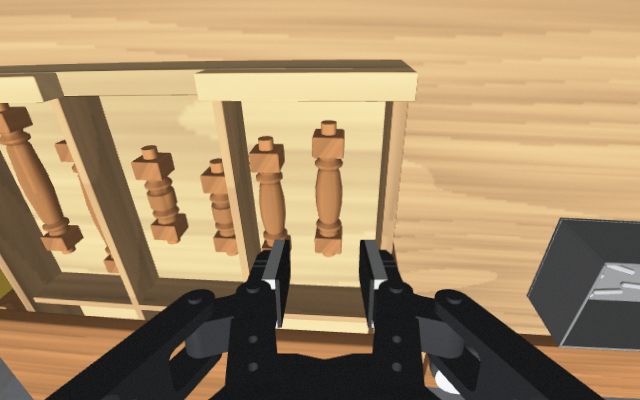

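All three are in their rows, the medium at (329,190) beside its mate. I'll back off, close the fingers and go down in front of the drawer.

Request:
jog_arm --pt "0.012 -0.01 -0.006 0" --pt "0.016 -0.012 -0.005 0" --pt "0.02 -0.014 -0.004 0" --pt "0.022 -0.016 -0.004 0" --pt "0.022 -0.016 -0.004 0" --pt "0.022 -0.016 -0.004 0" --pt "0.02 -0.016 -0.004 0" --pt "0.01 -0.01 0 0" --grip 0.0

```text
time: 26.28
eef_pos: [0.4493, 0.2405, 0.2028]
tcp_rot: [-0.011, 0.994, -0.03, 0.105]
contact_force: [0.2, 0.6, -0.3]
opening: -0.001
```

```bash
python3 -c "
from plan import *
im,c=snap('scene','pics/s2.png')
plan([.445,.233,.105],91,8)"
```

```text
t 26.33 pos [0.4481 0.2394 0.202 ] yaw 90.9 tilt [ 0.208 -0.06  -0.976] q6 -1.17 turn -0.002 op -0.001 F [-0.9 -0.1 -0.9]
[[0.0029, -0.0, 0.0118, -0.0], [0.0029, -0.0, 0.0118, -0.0], [0.0029, -0.0, 0.0118, -0.0], [0.0029, -0.0, 0.0118, -0.0], [0.0029, -0.0, 0.0118, -0.0], [0.0029, -0.0001, 0.0118, -0.0], [0.0029, -0.0, 0.0118, -0.0], [0.0029, -0.0001, 0.0119, -0.0]]
```

View pics/s2.png

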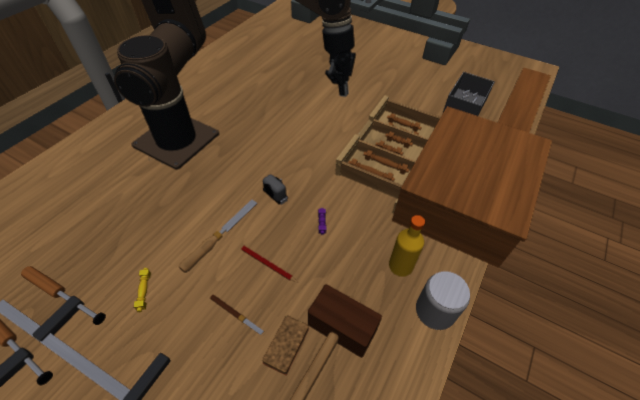

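```bash
python3 -c "
from plan import *
im,c=snap('top','pics/t2.png')
a=cv2.resize(im[110:250,140:300],None,fx=4.5,fy=4,interpolation=cv2.INTER_CUBIC); cv2.imwrite('pics/c4.png',a[:,:,::-1])
"
```

```text
(no output)
```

View pics/c4.png

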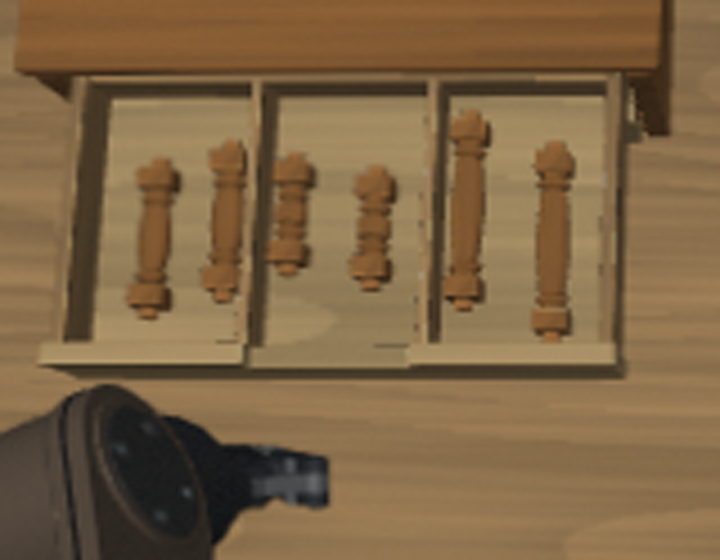

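Request:
jog_arm --pt "0.003 -0.001 0.01 0" --pt "0.003 0 0.014 0" --pt "0.003 0 0.016 0" --pt "0.003 0 0.016 0" --pt "0.003 0 0.016 0" --pt "0.003 0 0.013 0" --pt "0.002 0 0.008 0" --pt "0 0 0.002 0"

```text
time: 27.05
eef_pos: [0.4577, 0.2373, 0.1025]
tcp_rot: [-0.011, 0.993, -0.028, 0.11]
contact_force: [-0.6, -0.2, -0.2]
opening: -0.001
```

```bash
python3 -c "
from plan import *
plan([.48,.233,.105],91,8)"
```

```text
t 27.05 pos [0.4577 0.2373 0.1025] yaw 90.9 tilt [ 0.22  -0.053 -0.974] q6 -1.14 turn -0.002 op -0.001 F [-0.6 -0.2 -0.2]
[[-0.0028, -0.0006, 0.0003, -0.0], [-0.0028, -0.0006, 0.0003, -0.0], [-0.0028, -0.0006, 0.0004, -0.0], [-0.0027, -0.0006, 0.0003, -0.0], [-0.0028, -0.0006, 0.0004, -0.0], [-0.0027, -0.0006, 0.0003, -0.0], [-0.0028, -0.0006, 0.0004, -0.0], [-0.0027, -0.0005, 0.0003, -0.0]]
```

All six lie along their rows, with each pair in the right one. Pushing the drawer now.

Request:
jog_arm --pt "-0.008 -0.0005 0.001 0" --pt "-0.01 -0.001 0.002 0" --pt "-0.01 -0.0005 0.002 0" --pt "-0.01 -0.0005 0.002 0" --pt "-0.01 0 0.002 0" --pt "-0.01 0 0.002 0" --pt "-0.01 0 0.002 0" --pt "-0.01 0 0.002 0"

```text
time: 27.72
eef_pos: [0.5437, 0.2373, 0.105]
tcp_rot: [-0.01, 0.994, -0.027, 0.107]
contact_force: [-3.0, 1.8, -0.0]
opening: -0.001
```

Request:
jog_arm --pt "-0.01 0 0.002 0" --pt "-0.01 0 0.002 0" --pt "-0.01 0 0.002 0" --pt "-0.01 0 0.002 0" --pt "-0.01 0 0.002 0" --pt "-0.01 0 0.002 0" --pt "-0.01 0 0.002 0" --pt "-0.01 0 0.002 0"

```text
time: 28.38
eef_pos: [0.633, 0.2397, 0.1051]
tcp_rot: [-0.01, 0.994, -0.027, 0.105]
contact_force: [-3.1, 1.5, -2.0]
opening: 0.003
```

```bash
python3 -c "
from plan import *
im,c=snap('scene','pics/s3.png')
plan([.67,.233,.105],91,8)"
```

```text
t 28.43 pos [0.6354 0.2394 0.1059] yaw 90.8 tilt [ 0.214 -0.05  -0.976] q6 -1.26 turn -0.003 op -0.002 F [1.3 0.  0.8]
[[-0.0042, -0.0009, 0.0011, -0.0], [-0.0042, -0.0009, 0.0011, -0.0], [-0.0042, -0.0008, 0.0011, -0.0], [-0.0042, -0.0009, 0.0011, -0.0], [-0.0042, -0.0008, 0.001, -0.0], [-0.0041, -0.0009, 0.0011, -0.0], [-0.0042, -0.0008, 0.001, -0.0], [-0.0041, -0.0009, 0.0011, -0.0]]
```

View pics/s3.png

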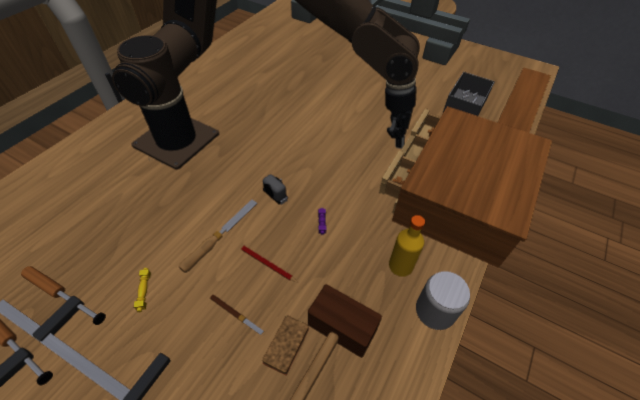

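Request:
jog_arm --pt "-0.006 0 0.001 0" --pt "-0.006 0 0.001 0" --pt "-0.006 0 0.001 0" --pt "-0.006 0 0.001 0" --pt "-0.005 0 0.001 0" --pt "-0.004 0 0.001 0" --pt "-0.004 0 0.001 0" --pt "-0.004 0 0.001 0"

```text
time: 29.1
eef_pos: [0.6797, 0.2402, 0.1062]
tcp_rot: [-0.01, 0.994, -0.027, 0.104]
contact_force: [-18.8, 1.8, 13.4]
opening: 0.003
```

Request:
jog_arm --pt "0 0 0 0" --pt "0 0 0 0" --pt "0 0 0 0" --pt "0.004 0 -0.001 0" --pt "0.01 0 -0.002 0" --pt "0.015 0 -0.004 0" --pt "0.02 0 -0.004 0" --pt "0.02 0 -0.004 0"

```text
time: 29.77
eef_pos: [0.6134, 0.2377, 0.1107]
tcp_rot: [-0.009, 0.993, -0.027, 0.111]
contact_force: [-0.4, 1.1, 0.0]
opening: -0.003
```

Request:
jog_arm --pt "0.02 0 -0.004 0" --pt "0.02 0 -0.004 0" --pt "0.02 0 -0.004 0" --pt "0.02 0 -0.004 0" --pt "0.02 0 -0.004 0" --pt "0.02 0 -0.004 0" --pt "0.01 0 -0.002 0" --pt "0 0 0 0"

```text
time: 30.43
eef_pos: [0.4734, 0.2343, 0.1107]
tcp_rot: [-0.01, 0.992, -0.026, 0.121]
contact_force: [-0.1, -0.1, 0.7]
opening: 0.0
```

```bash
python3 -c "
from plan import *
im,c=snap('top','pics/t4.png')
a=cv2.resize(im[100:220,130:310],None,fx=4.4,fy=4.4,interpolation=cv2.INTER_CUBIC); cv2.imwrite('pics/c5.png',a[:,:,::-1])
for q in (.17,.18,.19):
  print(q,proj(c,[[.5013+q-.006,.3872,.126],[.5102+q-.006,.074,.126]]).round(1))
im,c=snap('scene','pics/s4.png')
a=cv2.resize(im[80:280,360:580],None,fx=3,fy=3,interpolation=cv2.INTER_CUBIC); cv2.imwrite('pics/s5.png',a[:,:,::-1])
plan([.5,.24,.105],91,8)"
```

```text
0.17 [[155.5 141.3]
 [280.2 140.5]]
0.18 [[155.9 137.4]
 [280.4 136.6]]
0.19 [[156.3 133.6]
 [280.6 132.8]]
t 30.53 pos [0.4756 0.2345 0.1114] yaw 90.8 tilt [ 0.243 -0.048 -0.969] q6 -1.15 turn -0.004 op 0.005 F [ 0.2 -0.2 -0.5]
[[-0.0028, 0.0007, 0.0015, -0.0], [-0.0028, 0.0007, 0.0015, -0.0], [-0.0028, 0.0007, 0.0015, -0.0], [-0.0028, 0.0007, 0.0015, -0.0], [-0.0028, 0.0007, 0.0015, -0.0], [-0.0028, 0.0007, 0.0015, -0.0], [-0.0027, 0.0007, 0.0014, -0.0], [-0.0028, 0.0006, 0.0015, -0.0]]
```

View pics/c5.png

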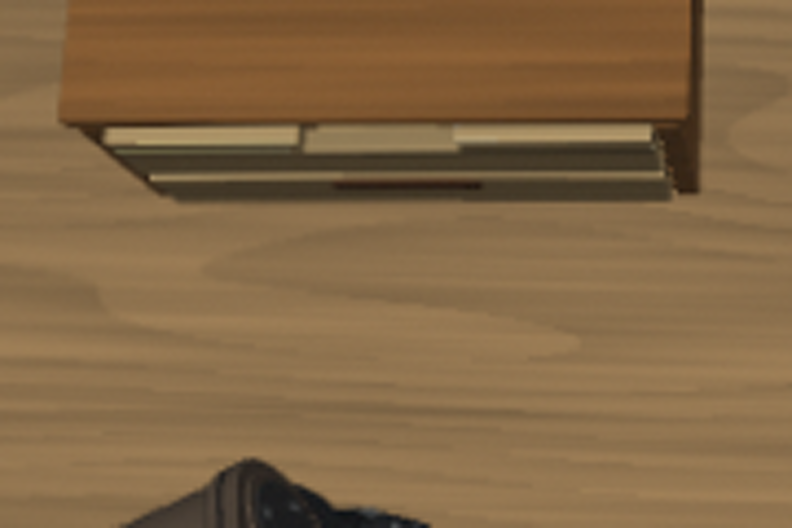

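View pics/s5.png

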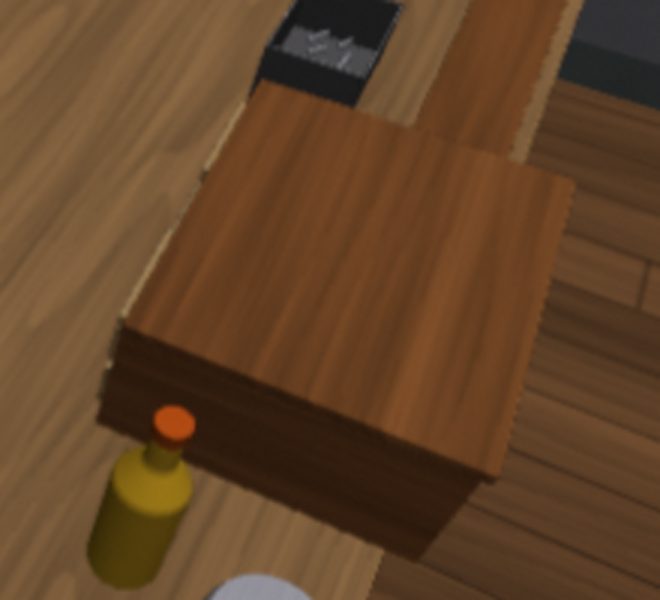

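```bash
python3 -c "
from plan import *
c=vision.get_calibration('top'); im=cv2.imread('pics/t4.png')
for u in (170,260):
  print(u,[(v,im[v,u].tolist()) for v in range(124,147)])
for u,z,v in [(170,.142,127.5),(260,.142,127.5),(170,.126,133),(260,.126,133),(170,.126,134),(180,.058,142),(260,.058,141)]: print(u,z,v,ray(c,(u,v),z).round(4))
"
```

```text
170 [(124, [48, 85, 125]), (125, [48, 85, 124]), (126, [49, 87, 126]), (127, [34, 62, 92]), (128, [35, 53, 71]), (129, [99, 141, 165]), (130, [100, 143, 167]), (131, [103, 146, 171]), (132, [104, 150, 169]), (133, [46, 66, 76]), (134, [62, 90, 97]), (135, [39, 55, 65]), (136, [40, 57, 68]), (137, [40, 57, 70]), (138, [41, 59, 70]), (139, [64, 91, 106]), (140, [92, 130, 151]), (141, [46, 69, 83]), (142, [40, 56, 67]), (143, [38, 55, 66]), (144, [39, 56, 66]), (145, [51, 73, 90]), (146, [71, 104, 129])]
260 [(124, [45, 79, 114]), (125, [46, 82, 118]), (126, [42, 76, 113]), (127, [29, 51, 75]), (128, [72, 104, 125]), (129, [96, 137, 161]), (130, [101, 144, 169]), (131, [105, 148, 173]), (132, [60, 85, 100]), (133, [40, 58, 69]), (134, [32, 46, 55]), (135, [39, 56, 66]), (136, [41, 59, 70]), (137, [39, 59, 69]), (138, [41, 59, 71]), (139, [78, 111, 130]), (140, [62, 91, 111]), (141, [43, 62, 75]), (142, [39, 56, 66]), (143, [40, 59, 70]), (144, [41, 58, 70]), (145, [46, 67, 82]), (146, [75, 109, 135])]
170 0.142 127.5 [[0.6964 0.347  0.142 ]]
260 0.142 127.5 [[0.701  0.1232 0.142 ]]
170 0.126 133 [[0.6875 0.3521 0.126 ]]
260 0.126 133 [[0.6923 0.1252 0.126 ]]
170 0.126 134 [[0.6849 0.3519 0.126 ]]
180 0.058 142 [[0.6857 0.3503 0.058 ]]
260 0.058 141 [[0.6933 0.1359 0.058 ]]
```

The drawer front measures about 8 mm proud of the chest, averaged over both ends, which is the fully shut position. The push ended against a firm stop at 19 N. The arm is clear, so I'll hand in.

```bash
python3 -c "
from plan import *
a=cv2.imread('pics/top0.png').astype(int);b=cv2.imread('pics/t4.png').astype(int)
d=np.abs(a-b).max(2)[90:320,300:640]; print('changed px',(d>40).sum()); ys,xs=np.nonzero(d>40); print(np.c_[np.histogram(xs+300,bins=range(300,641,20))[0]].ravel())
print(workorder.sign_off())"
```

```text
changed px 247
[  0   0  37  31   4  71   0   0 104   0   0   0   0   0   0   0   0]
the job is handed in; nothing more can be done
None
```

I put all three loose spindles away beside the kept ones of their own length: medium in the left row, short in the middle, long in the right. I then pushed the drawer shut and handed the job in at about 30.5 s. No verdict was reported.

- **Placement:** Each spindle was lowered until the force showed it resting on the drawer floor (2.6 to 4.6 N), then released. The top view before closing showed all six lying along their rows, in the right pairs. I could not see them once the drawer was shut.
- **Drawer:** The push ended on a firm stop at 19 N. The front then measured 9 mm proud of the chest on the left and 7 mm on the right, about 8 mm on average, which matches fully shut. The two ends disagree by about 2 mm, which is within the camera calibration.
- **Other things on the bench:** Comparing top views from the start and the end, the part of the bench with the loose spindles and the bystanders changed only where the three spindles had been lying. The arm was clear of everything.
- **Tool tilt:** The tool slowly tilted forward during the run, to about 14 degrees by the end. The jog moves could not correct this, but the grasps and placings still worked.

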